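# Walk a heavy bowl press into its vee dock, latch it and lower its press plate

### The arm

A 6-joint arm with a two-finger parallel gripper is mounted at the origin on the work surface; the furniture and walls round the work are solid. World frame = base frame: x ahead of the robot, y to its left, z up, the work surface at z = 0. Lengths are in mm, angles in rad, forces in N, time in s.
With the tool pointing down it reaches from about 325 to 925 mm from the base axis. Payload 3.1 kg.
Tool frame: the origin (TCP) lies on the mounting face of the last link; the fingertips stand 173 mm ahead of it and the grasp point (between the pads) lies 155 mm ahead of it; z points along the fingers, y is the direction in which the jaws open and shut (so a half turn about z gives the same grasp; the last joint's range is limited). The gripper opens to 85 mm and grips with 20 to 120 N. Pads are 22 mm wide; open, the fingers measure 114 mm over their backs; the gripper's body (76 mm by 85 mm) begins 54 mm behind the grasp point. The pads swing forward as they close: fully open they stand 13 mm farther back than shut.
Start: joints at [1.075, 0.217, 1.613, -0, 1.311, -0.112], TCP at [234.013, 579.551, 404.7] pointing down, gripper open.
Joint ranges: [-2.75, 2.75], [-0.78, 2.1], [0.31, 2.55], [-1.13, 4.27], [0.13, 2.63], [-2.58, 2.58]. Speed limits (rad/s): [2.79, 2.79, 3.14, 3.14, 3.14, 3.14].

### API

Orientations are given as a 3x3 rotation matrix whose columns are the frame's x, y, z axes.
In Python, from station import read_state, capture, job_done, recognise, masks_of, spot_point gives the robot as it stands.
- The arm moves only by the tool apply_moves, never from a script. Its argument "plan" is a list of rows, each a list of 7 numbers: the finger opening in mm, from 0 to 85.4, then the shift along the tool's x, y, z in mm, then the turn, a rotation vector about the tool's x, y, z in rad. A call has 1 to 8 rows; each row shifts and turns the pose as measured when the row begins, along the tool's axes as they then stand; what a row does not reach is not made up. A row lasts 1/10 s, in which the tool goes at most 50 mm and 8.59 degrees, less where a joint would pass 70% of its speed; a pose out of reach is approached as far as the arm can. A call is refused whole if a number of a shift passes 50 or a number of a turn 0.15, either way. A call with a gripper value outside its range is refused whole. The fingers move at their own pace and stop on an object; "force" is the grip in N (left out, the last holds). Time passes only in rows, so rows that do not move let the fingers close. It gives the time, the measured TCP pose, the force and the opening at its end, in the units of the state.
- read_state(): the state, without advancing time (a new reading comes with each control period).
- capture(name): name is "scene" or "top" or "wrist"; returns a dict with "image" (400x640x3 uint8, red, green, blue), "depth" (400x640 float32, mm along the optical axis (not along the pixel's ray), 0 where there is no reading), "fovy" (degrees; the focal length in pixels is half the picture's height over the tangent of half this angle, whatever the lens; pixels are square), "cx", "cy" (the principal point, pixels), "dist" ([k1, k2, p1, p2, k3] as OpenCV has them; the pictures are not rectified), "pose" (4x4, takes a point from camera to world coordinates). Camera axes: x right, y up, looking along -z (the intrinsics and any distortion apply to the point x, -y, -z); pixel columns grow to the right and rows downward; lengths in mm; the calibration is good to about 2 mm. A picture is of the moment at which its call begins.
- job_done(): hands the job in, once; it reports no verdict.
Trained networks look in a picture, given as the dict that the camera call returned (one of the last four; its "shot" number tells which), for a name from the list of things; names that differ only in an ending like _2 or _b are one class to them, and where a whole thing is asked for, a point or a joint stands for the part that bears it (a point fixed in the world has none). Each returns a list of dicts, best first, with "conf" (0 to 1); they miss things now and then, are a little off and sometimes report something else, mostly with a low value. They report only what shows in the picture. A call takes as long as a camera call. They do not tell look-alikes from the thing itself.
- recognise(target, picture): "at" ([x, y, z] in mm, in world coordinates, good to about 4 mm: the middle of the surface that is visible of it).
- masks_of(target, picture): "region" (400x640 bool, what is visible of it).
- spot_point(target, picture): "at" ([x, y, z] in mm, in world coordinates, good to about 4 mm: a listed point, or the origin of a listed thing).
The state is a dict: "clock": time; "q": joint angles; "qd": joint speeds; "effort": joint torques, N m; "tcp_pos": TCP position; "orientation": TCP orientation; "contact_force": force on the tool from outside, world axes, zero at the start; "ft_torque": the same for the moment, N m; "opening": finger opening in mm.
Only numpy, scipy, OpenCV 4.12 (cv2) and the standard library are available. Lean on these libraries where they do the work, as an engineer would, in place of code of your own. Each camera call takes 0.05 s, during which the arm holds its last target.

### The job

Walk the heavy green bowl press into the vee of its wooden bench dock: it is too heavy to lift or drag, so take it by its steel rod and rock it onto one side of its foot and then the other, swinging it forward on the rim each time, until the foot stands flat against both rails, with the wooden ring still centred on it. Then turn the red catch fully over the foot, and lower the plywood press plate squarely down the rod, without letting it drop, until it lies flat on the ring. Leave the wax tin, sanding block and pencil where they are.

Things in the scene. Friction and masses are not known exactly. Their poses are not given: they have to be found in the camera images.
- press_foot (a point): Centre of the underside of the bowl press, a green cast-iron drum of about 4 kg: rubber-shod foot flange 136 mm in diameter and 9 mm thick, drum body 100 mm in diameter above it (105 at its top bead), flat bed 60 mm up. z runs up along its rod; y points to foot_left, x to foot_front, at the start within 0.25 rad of the dock's x. Let go while tilted, it drops back flat.
- rod_top (a point): Top of the press's bare round steel guide rod: 16 mm in diameter, rising from the middle of the bed to here, 200 mm above the underside (the top 10 mm taper to 9 mm). Grip it 110 to 190 mm above the underside. Tilting the press by a pull near the top of the rod takes about 13 N, sliding it flat about 35 N; a tilt of 0.15 to 0.2 rad is ample for walking.
- press_bed (a point): Point on the press axis at bed height, 60 mm above the underside.
- foot_left (a point): Point on the bottom edge of the foot, 68 mm from the axis on the press's own +y side.
- foot_right (a point): Point on the bottom edge of the foot, 68 mm from the axis on the press's own -y side.
- foot_front (a point): Point on the bottom edge of the foot, 68 mm from the axis on the press's own +x side.
- foot_back (a point): Point on the bottom edge of the foot, 68 mm from the axis on the press's own -x side.
- dock_home (a point): Point on the bench where the press_foot point is when the foot touches both rails of the dock: two wooden rails 36 mm high, 24 thick, meeting at right angles as a vee, each inner face 68 mm from this point. x points from here into the apex of the vee, so the mouth opens to -x and the press comes in along +x; z is up. The press starts 140 to 190 mm from here towards -x.
- catch_knob (a point): Centre of the black knob of the red catch (upright, 16 mm in diameter, 20 to 53 mm above the bench, this point at 38 mm). The catch is a flat bell crank 13 to 20 mm above the bench: the knob on one arm, 50 mm from the pivot; the other arm is the nose, reaching 65 mm from the pivot, which swings over the foot flange of the press.
- catch_pivot (a point): Pivot of the catch (vertical axis), fixed to the bench beside the dock, 122 mm from dock_home towards the dock's -y and 20 mm towards its -x. Fixed post 22 mm in diameter.
- catch (a joint): Turn of the catch: 0 wide open (nose points out of the way, beside the mouth), growing clockwise as seen from above to its stop at 1.91 rad, where the nose points straight at the press axis, over the foot. Stays where it is left. Moving the knob takes about 1 N; the knob is fast on its arm, so a tight grip must turn with it.
- seg_ring: Glued-up ring of light wood segments lying loose on the press bed, round the rod: 94 mm outside, 50 mm inside, 20 mm high, origin at the centre of its underside. Stays put by friction under gentle tilts.
- plate_bore (a point): Centre of the bore at the underside of the press plate: a plywood disc 110 mm in diameter, 14 thick, with two opposite ears and a steel guide bush (34 mm in diameter, up to 40 mm above the underside); bore 18 mm through both, to go over the 16 mm rod. 0.3 kg. x points to grip a, z up. Starts lying on the bench; on the ring, its underside is 80 mm above the press's.
- plate_grip_a (a point): Centre of the upright dark wooden grip on one ear of the press plate, 80 mm from the bore along the plate's +x: 20 mm thick (across, along the plate's y), 30 mm long (along x), from 14 to 60 mm above the plate's underside; this point at 40 mm.
- plate_grip_b (a point): The same grip on the other ear, 80 mm from the bore along the plate's -x.
- wax_tin: Round yellow-green tin, 69 mm in diameter, 59 mm high, standing on the bench; not to be moved. Origin under its centre.
- sanding_block: Cork sanding block 60 x 97 x 26 mm lying on the bench; not to be moved. Origin under its centre.
- pencil: Red carpenter pencil 174 mm long lying on the bench; not to be moved. Origin at its middle.
Not all that is in view belongs to the job. Of the things that look like the part that bears press_foot, the larger one is meant.

How it is judged (in metres and radians):
On the way, in this order (a step that is already met when the one before it is completed fails the run):
1. the press stands rocked onto the right side of its foot, the left side raised (height (world z) of foot_left above 0.01 m and height (world z) of foot_right below 0.006 m), for 0.05 s.
2. it stands rocked onto the left side, the right side raised, and has moved on (height (world z) of foot_right above 0.01 m and height (world z) of foot_left below 0.006 m and distance of press_foot from where it was at the start of the episode above 0.025 m), for 0.05 s.
3. the press stands flat in the vee, at home (horizontal distance between press_foot and dock_home below 0.007 m and angle between press_foot's own z axis and vertical below 0.03 rad), for 0.2 s.
At the end, for the whole second after the job is handed in: Press upright (0.03 rad), foot centre within 7 mm of the dock's home; catch past 1.68 rad (stop 1.91); plate on the rod, flat (0.035 rad) on the ring, underside 76 to 85 mm above the press's; ring within 12 mm of the bed's middle; all at rest (all of step 3 and value of joint catch above 1.68 rad and z of plate_bore in the frame of press_foot between 0.076 and 0.085 m and horizontal distance between plate_bore and press_foot below 0.004 m and angle between the z axis of plate_bore and the z axis of press_foot, either way round below 0.035 rad and distance between seg_ring and press_bed below 0.012 m and linear speed of each of plate, press below 0.02 m/s); the robot touches nothing.
It fails at once if the press lifted clear of the bench (the whole foot more than 12 mm up) (height (world z) of each of foot_left, foot_right, foot_front, foot_back above 0.012 m).
It fails at once if the press tipped over (more than 0.5 rad) (angle between press_foot's own z axis and vertical above 0.5 rad).
It fails at once if the press plate dropped down the rod (faster than 0.6 m/s) (horizontal distance between plate_bore and press_foot below 0.01 m and z of plate_bore in the frame of press_foot below 0.19 m and linear speed of plate above 0.6 m/s).
It fails at once if the wax tin, sanding block or pencil pushed away by more than 30 mm (distance of any of wax_tin, sanding_block, pencil from where it was at the start of the episode above 0.03 m).
It also fails if it takes over 72 s, if anything falls off the work surface, if the arm or the gripper's body presses on something with over 40 N, if the wrist force passes 120 N, or if a joint passes its speed limit or range.

## Working session

There is one attempt and no reset: what is moved stays moved. The work goes in short steps, Python scripts to look and compute and a tool call to move; the robot and the scene stay as the last step left them, time stands still between calls to the robot, and variables do not carry over. Pictures are saved under pics/ and viewed, and the job is handed in when it is done.

Besides the shell and the picture viewer there is one more tool, called after "Call:" as a command line: name --pt "numbers of a row" for each row, then --argument value for the rest. apply_moves: Moves the arm, as the interface text tells. Its arguments: {"type":"object","properties":{"plan":{"type":"array"},"force":{"type":"number"}},"required":["plan"]}

```bash
ls; mkdir -p pics; cat > h.py <<'E'
import numpy as np, cv2
from station import *
def snap(n,f):
    p=capture(n); cv2.imwrite('pics/'+f+'.png',p['image'][:,:,::-1]); return p
def intr(p):
    f=200/np.tan(np.radians(p['fovy'])/2)
    return np.array([[f,0,p['cx']],[0,f,p['cy']],[0,0,1]]),np.array(p['dist'],float)
def w(p,u,v,d=None,z=None):
    K,D=intr(p); x,y=cv2.undistortPoints(np.array([[[u,v]]],float),K,D)[0,0]
    P=np.array(p['pose']); r=P[:3,:3]@np.array([x,-y,-1.]); o=P[:3,3]
    if z is not None: return o+r*(z-o[2])/r[2]
    if d is None: d=p['depth'][int(v),int(u)]
    return o+r*d
def cloud(p):
    K,D=intr(p); v,u=np.mgrid[0:400,0:640]
    q=cv2.undistortPoints(np.stack([u,v],-1).reshape(-1,1,2).astype(float),K,D).reshape(400,640,2)
    P=np.array(p['pose']); d=p['depth'][...,None]
    r=np.concatenate([q[...,:1],-q[...,1:],-np.ones((400,640,1))],-1)*d
    c=r@P[:3,:3].T+P[:3,3]; c[p['depth']==0]=np.nan; return c
def proj(p,X):
    K,D=intr(p); P=np.array(p['pose']); c=(np.asarray(X,float)-P[:3,3])@P[:3,:3]
    c=c*np.array([1,-1,-1]); return cv2.projectPoints(c.reshape(-1,1,3),np.zeros(3),np.zeros(3),K,D)[0].reshape(-1,2)
E
python3 - <<'E'
from h import *
s=read_state(); print(s)
for n in ['scene','top']:
    p=snap(n,n+'0'); print(n,p['pose'],p['fovy'],p['dist'])
    for t in ['press_foot','rod_top','foot_left','foot_front','foot_right','dock_home','catch_knob','catch_pivot','seg_ring','plate_bore','plate_grip_a','wax_tin','sanding_block','pencil','press_bed']:
        print(t,[(np.round(a['at']),round(a['conf'],2)) for a in spot_point(t,p)])
E
```

```text
pics
{'clock': 0.0, 'q': array([ 1.07479958e+00,  2.17781979e-01,  1.61495495e+00, -4.13658549e-05,
        1.31126699e+00, -1.12187599e-01]), 'qd': array([ 0.002474  , -0.00038014, -0.00123679, -0.00035871,  0.00153064,
       -0.00063888]), 'effort': array([ 1.80271905e-03, -3.96838474e+01, -3.03856659e+01,  9.57683528e-05,
        9.58021497e-03, -8.02671423e-06]), 'tcp_pos': array([233.81821083, 579.17991052, 403.33962183]), 'orientation': array([[-9.27248875e-01,  3.74443970e-01, -1.11237877e-03],
       [ 3.74445551e-01,  9.27246435e-01, -2.13972187e-03],
       [ 2.30243295e-04, -2.40057997e-03, -9.99997092e-01]]), 'contact_force': array([0.84741694, 0.1941596 , 0.49428632]), 'ft_torque': array([-0.01850862,  0.0602285 , -0.0048936 ]), 'opening': 85.1365792906037}
scene [[ 4.96764973e-01  5.49880162e-01 -6.71458390e-01 -2.94318093e+02]
 [-8.67661011e-01  2.97081731e-01 -3.98631177e-01 -5.11452300e+02]
 [-1.97213554e-02  7.80624271e-01  6.24689375e-01  9.34182549e+02]
 [ 0.00000000e+00  0.00000000e+00  0.00000000e+00  1.00000000e+00]] 48.91926717833856 [-0.02908991  0.         
[... 1976 characters left out ...]
0.96), (array([632., -61.,  -5.]), 0.7)]
foot_right [(array([589., 219.,  -2.]), 0.9), (array([571.,   8.,  -1.]), 0.78)]
dock_home []
catch_knob []
catch_pivot [(array([ 485., -100.,   18.]), 0.75)]
seg_ring [(array([632.,   2.,  59.]), 0.8)]
plate_bore [(array([476., 315.,  -0.]), 0.66)]
plate_grip_a [(array([403., 340.,  42.]), 0.86), (array([553., 298.,  38.]), 0.57)]
wax_tin [(array([710., 251.,  -2.]), 0.77)]
sanding_block [(array([392.,  57.,  -3.]), 0.71), (array([634.,   6.,  -2.]), 0.32)]
pencil [(array([ 653., -354.,    2.]), 0.64), (array([476., 318.,   1.]), 0.28)]
press_bed [(array([632.,   6.,  64.]), 0.86), (array([588., 171.,  42.]), 0.63), (array([636.,   8., 199.]), 0.61)]
```

View pics/scene0.png

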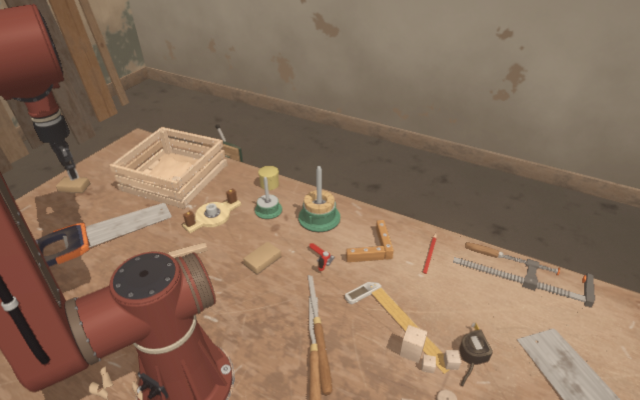

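View pics/top0.png

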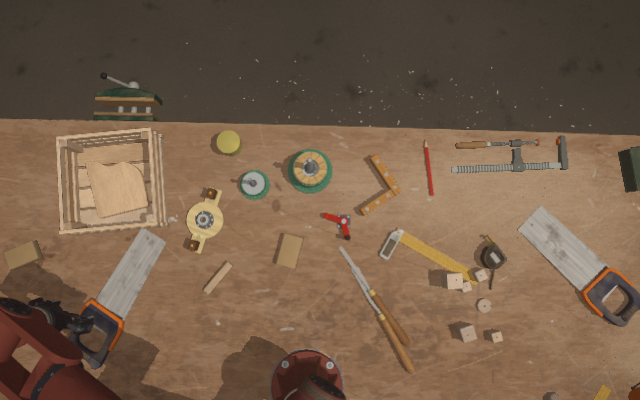

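The scene view shows the large press at (320,205) with the ring on it, a small look-alike at (268,205), the vee at (375,245) and the catch at (320,255). The plate lies at (212,213). The larger one, at top-view pixel (310,171), is the one meant. Next I'll confirm it in a crop and measure the rails.

```bash
python3 - <<'E'
from h import *
p=snap('top','t1'); im=p['image'][:,:,::-1]
cv2.imwrite('pics/c1.png',cv2.resize(im[115:265,170:430],None,fx=3,fy=3,interpolation=cv2.INTER_CUBIC))
c=cloud(p); np.save('c_top.npy',c)
# rail tops
m=(abs(c[...,2]-36)<5)&(c[...,1]<-80)&(c[...,1]>-300)&(c[...,0]>480)&(c[...,0]<720)
P=c[m]; print(len(P),P.min(0),P.max(0))
rect=cv2.minAreaRect(P[:,:2].astype(np.float32)); print(rect,cv2.boxPoints(rect))
sc=snap('scene','s1')
c2=cloud(sc)
m=(abs(c2[...,2]-36)<4)&(c2[...,1]<-100)&(c2[...,1]>-260)&(c2[...,0]>500)&(c2[...,0]<720)
P2=c2[m]; print(len(P2)); rect=cv2.minAreaRect(P2[:,:2].astype(np.float32)); print(rect,cv2.boxPoints(rect))
np.save('r1.npy',P);np.save('r2.npy',P2)
for q,n in((P,'a'),(P2,'b')):
    img=np.zeros((480,480),np.uint8)
    for x,y,z in q: cv2.circle(img,(int((-y-80)*2),int((740-x)*2)),2,255,-1)
    cv2.imwrite(f'pics/r{n}.png',img)
E
```

```text
597 [ 482.44953617 -263.94847196   31.10102878] [681.39112268 -91.02576552  40.94730395]
((574.9553833007812, -147.89547729492188), (133.6246795654297, 195.75210571289062), 34.69728469848633) [[ 464.30917  -105.45692 ]
 [ 575.73926  -266.39862 ]
 [ 685.60156  -190.33405 ]
 [ 574.1715    -29.392334]]
492
((593.3485107421875, -172.53546142578125), (137.75062561035156, 133.1541748046875), 33.1483039855957) [[ 499.2772  -154.45483]
 [ 572.08704 -265.93924]
 [ 687.4198  -190.61609]
 [ 614.61     -79.13168]]
```

View pics/c1.png

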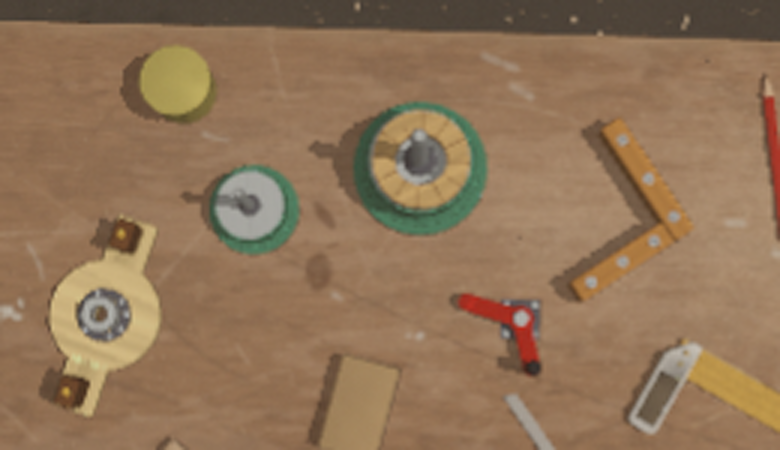

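View pics/ra.png

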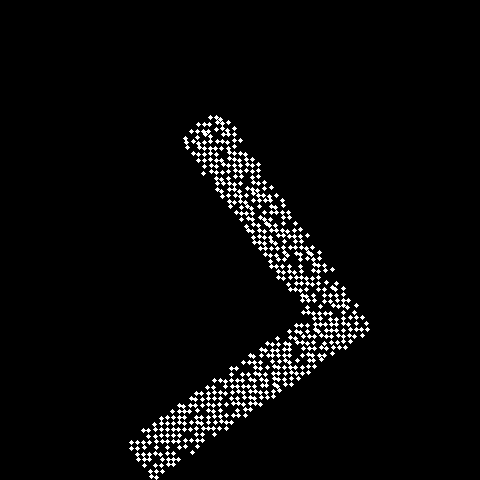

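View pics/rb.png

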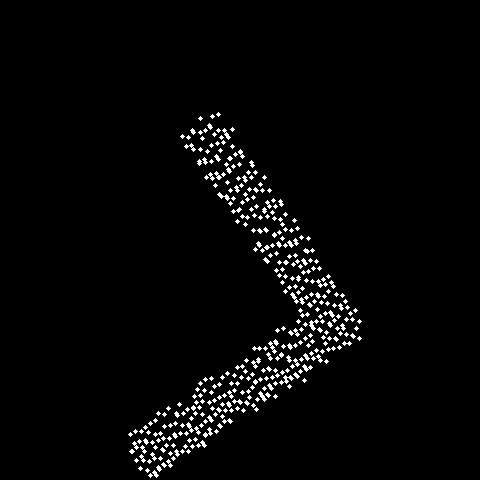

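The crop confirms it: the bigger green press (420,165) carries the ring, the small one (250,208) has none. Now I'll fit the vee from the rail-top points.

```bash
python3 - <<'E'
from h import *
from scipy.optimize import least_squares
for f in('r1.npy','r2.npy'):
    P=np.load(f)[:,:2]
    P=P[(P[:,1]<-115)]
    def res(v):
        h=v[:2];t=v[2]
        a=(P-h)@[np.cos(t+np.pi/4),np.sin(t+np.pi/4)]-80
        b=(P-h)@[np.cos(t-np.pi/4),np.sin(t-np.pi/4)]-80
        return np.where(abs(a)<abs(b),a,b)
    r=least_squares(res,[588,-155,-1.6],loss='soft_l1',f_scale=4)
    h=r.x[:2];t=r.x[2]; R=np.array([[np.cos(t),-np.sin(t)],[np.sin(t),np.cos(t)]])
    print(r.x,np.sqrt(np.mean(res(r.x)**2)),'pivot',h+R@[-20,-122])
    print('start in dock frame',R.T@(np.array([633,6.])-h))
# rod top & foot from top cloud
c=np.load('c_top.npy')
m=(c[...,2]>185)&(abs(c[...,0]-633)<60)&(abs(c[...,1]-6)<60); print('rodtop',c[m].mean(0),m.sum())
m=(abs(c[...,2]-78)<5)&(abs(c[...,0]-633)<60)&(abs(c[...,1]-6)<60);P=c[m]; print('ring',P.mean(0),P.min(0),P.max(0))
print(cv2.minEnclosingCircle(P[:,:2].astype(np.float32)))
m=(c[...,2]<14)&(c[...,2]>5)&(abs(c[...,0]-633)<80)&(abs(c[...,1]-6)<80);P=c[m];print('foot',cv2.minEnclosingCircle(P[:,:2].astype(np.float32)),len(P))
m=(c[...,2]>9)&(c[...,2]<70)&(abs(c[...,0]-478)<110)&(abs(c[...,1]-317)<100)&(c[...,1]>250)
for lo,hi in((9,20),(32,46),(50,70)):
    k=m&(c[...,2]>lo)&(c[...,2]<hi);P=c[k];print(lo,P.mean(0),len(P),cv2.minEnclosingCircle(P[:,:2].astype(np.float32)))
k=m&(c[...,2]>50);P=c[k];A=P[P[:,0]>480].mean(0);B=P[P[:,0]<480].mean(0);print(A,B,(A+B)/2)
E
```

```text
[ 598.57668069 -137.57072774   -1.75498494] 6.788650541496415 pivot [482.30326741 -95.56485476]
start in dock frame [-147.4468487     7.54622994]
[ 597.86803978 -136.85323429   -1.75427618] 7.018801910569294 pivot [481.56488362 -94.92978181]
start in dock frame [-146.86530609    8.47838687]
rodtop [631.36261946   7.54359293 196.45761017] 29
ring [629.59623837   5.39154689  79.29409479] [583.46334183 -39.36493542  73.04240337] [676.60596829  52.93453331  82.96989438]
((630.2507934570312, 5.910346508026123), 47.05241012573242)
foot ((636.8680419921875, 7.800724029541016), 104.31490325927734) 505
9 [475.14124632 315.72948848  14.42550407] 1096 ((482.808349609375, 330.6492919921875), 111.96317291259766)
32 [472.91418    316.24900695  39.24702537] 109 ((474.86431884765625, 309.96221923828125), 92.90657806396484)
50 [479.89676294 315.45220324  59.50071367] 144 ((476.8577880859375, 318.516845703125), 93.8074951171875)
[551.64310778 292.97429211  59.40726569] [399.70967165 340.5745745   59.60515553] [475.67638971 316.77443331  59.50621061]
```

```bash
cat >> h.py <<'E'
from scipy.spatial.transform import Rotation as Ro
def rows(target_pos,target_R,n,opening,s=None,start=None,quiet=False):
    """straight interpolation in n rows, in tool axes"""
    if start is None:
        s=read_state(); p0=np.array(s['tcp_pos']);R0=Ro.from_matrix(s['orientation'])
    else: p0,R0=start
    T=target_R if isinstance(target_R,Ro) else Ro.from_matrix(target_R)
    rv=(R0.inv()*T).as_rotvec(); out=[]
    p=p0.copy();R=R0
    for i in range(1,n+1):
        pt=p0+(np.array(target_pos)-p0)*i/n; Rt=R0*Ro.from_rotvec(rv*i/n)
        sh=np.round(R.inv().apply(pt-p)*2)/2; tr=np.round((R.inv()*Rt).as_rotvec(),3)
        out.append([opening]+[float(v) for v in sh]+[float(v) for v in tr])
        p=p+R.apply(sh);R=R*Ro.from_rotvec(tr)
    if not quiet:
        for k in range(0,n,8): print(str(out[k:k+8]).replace(' ',''))
    return out
def down(al):
    y=np.array([np.cos(al),np.sin(al),0]);z=np.array([0,0,-1.]);x=np.cross(y,z)
    return np.stack([x,y,z],1)
E
python3 - <<'E'
from h import *
rows([631.5,6.5,403],down(-0.184),17,85)
E
```

```text
[[85,-34.5,-22.5,0.0,0.0,0.0,0.081],[85,-36.0,-19.5,0.0,0.0,-0.0,0.08],[85,-37.5,-17.0,0.5,0.0,-0.0,0.081],[85,-38.5,-13.5,-0.0,0.0,-0.0,0.081],[85,-39.5,-10.5,0.0,0.0,-0.0,0.08],[85,-40.5,-7.0,0.0,0.0,-0.0,0.081],[85,-41.0,-4.0,0.0,0.0,-0.0,0.081],[85,-41.0,-1.0,0.5,0.0,-0.0,0.08]]
[[85,-41.0,3.0,-0.0,0.0,-0.0,0.081],[85,-40.5,5.5,0.0,0.0,-0.0,0.08],[85,-40.0,9.5,0.0,0.0,-0.0,0.081],[85,-39.0,12.5,0.0,0.0,-0.0,0.081],[85,-38.0,15.5,0.5,0.0,-0.0,0.08],[85,-36.5,18.5,-0.0,0.0,-0.0,0.081],[85,-35.0,21.0,0.0,0.0,-0.0,0.081],[85,-33.5,24.5,0.0,0.0,-0.0,0.08]]
[[85,-31.0,26.5,0.0,0.0,-0.0,0.081]]
```

Call:
apply_moves --pt "85 -34.5 -22.5 0 0 0 0.081" --pt "85 -36 -19.5 0 0 0 0.081" --pt "85 -37.5 -17 0 0 0 0.081" --pt "85 -38.5 -13.5 0 0 0 0.081" --pt "85 -39.5 -10.5 0 0 0 0.081" --pt "85 -40.5 -7 0 0 0 0.081" --pt "85 -41 -4 0 0 0 0.081" --pt "85 -41 -1 0 0 0 0.081" --force 110

```text
clock: 2.5
tcp_pos: [421.6, 302.9, 405.3]
orientation: [[-0.5, 0.866, 0.003], [0.866, 0.5, 0.005], [0.003, 0.005, -1.0]]
contact_force: [-0.2, -0.1, 0.8]
opening: 85.1
```

Call:
apply_moves --pt "85 -41 3 0 0 0 0.081" --pt "85 -40.5 5.5 0 0 0 0.081" --pt "85 -40 9.5 0 0 0 0.081" --pt "85 -39 12.5 0 0 0 0.081" --pt "85 -38 15.5 0 0 0 0.081" --pt "85 -36.5 18.5 0 0 0 0.081" --pt "85 -30 18 0 0 0 0.081"

```text
clock: 3.2
tcp_pos: [580.0, 55.9, 406.8]
orientation: [[0.069, 0.998, 0.008], [0.998, -0.069, 0.006], [0.007, 0.008, -1.0]]
contact_force: [-0.0, -0.0, 0.4]
opening: 85.0
```

```bash
python3 - <<'E'
from h import *
p=snap('wrist','w0'); print(p['pose'],p['fovy'])
for t in ['rod_top','catch_knob','catch_pivot']:
    print(t,[(np.round(a['at']),round(a['conf'],2)) for a in spot_point(t,p)])
s=read_state();print(s['tcp_pos'])
rows([631.5,6.5,390],down(-0.184),6,85)
E
```

```text
[[ 9.97549209e-01  6.88149122e-02  1.26524301e-02  5.85263992e+02]
 [-6.93809026e-02  9.49481762e-01  3.06056651e-01  1.35515328e+02]
 [ 9.04800996e-03 -3.06184407e-01  9.51929221e-01  3.77649345e+02]
 [ 0.00000000e+00  0.00000000e+00  0.00000000e+00  1.00000000e+00]] 70.99103135700605
rod_top [(array([633.,   2., 200.]), 0.95), (array([592., 174., 133.]), 0.87)]
catch_knob []
catch_pivot [(array([485., -95.,  15.]), 0.63)]
[579.33382517  57.22182441 406.44040819]
[[85,-8.0,9.0,2.5,0.001,-0.001,0.02],[85,-7.5,9.5,3.0,0.001,-0.002,0.019],[85,-7.5,9.5,2.5,0.001,-0.001,0.02],[85,-7.5,10.0,3.0,0.001,-0.001,0.02],[85,-7.0,9.5,2.5,0.001,-0.002,0.02],[85,-7.0,10.0,3.0,0.001,-0.001,0.019]]
```

View pics/w0.png

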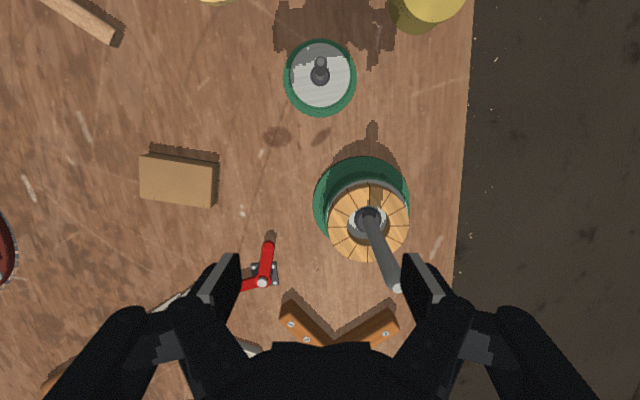

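The wrist view shows the rod top at (397,288), the ring centred on the drum, and the rails ahead at (290–390,320). I'll move over the rod, descend and grip it.

Call:
apply_moves --pt "85 -8 9 1 0.001 -0.001 0.02" --pt "85 -8 9.5 1 0.001 -0.001 0.02" --pt "85 -8 9.5 1 0.001 -0.001 0.02" --pt "85 -8 10 1 0.001 -0.001 0.02" --pt "85 -8 10 1 0.001 -0.001 0.02" --pt "85 -8 10 1 0.001 -0.001 0.02"

```text
clock: 4.0
tcp_pos: [633.6, 3.6, 399.9]
orientation: [[0.186, 0.983, -0.0], [0.983, -0.186, 0.002], [0.002, -0.001, -1.0]]
contact_force: [0.8, -0.5, -0.0]
opening: 85.0
```

```bash
python3 - <<'E'
from h import *
s=read_state();print(s['tcp_pos'],s['q'])
rows([632,5,320],down(-0.184),5,85)
E
```

```text
[633.58314095   3.5838135  399.86636767] [-0.10551544  0.23880348  1.59644243  0.00231265  1.30702906  0.08080183]
[[85,0.0,-0.5,16.0,-0.0,-0.0,-0.001],[85,0.5,-0.0,16.0,-0.0,-0.001,-0.0],[85,0.0,-0.5,16.0,-0.001,-0.0,-0.001],[85,0.5,-0.5,16.0,0.0,-0.001,-0.0],[85,-0.0,-0.5,16.0,0.0,-0.0,-0.001]]
```

Call:
apply_moves --pt "85 0.5 -0.5 20 0 -0.001 0" --pt "85 0.5 -0.5 20 0 0 0" --pt "85 0 -0.5 20 0 0 0" --pt "85 0 0 20 0 0 0" --pt "85 0 0 2 0 0 0"

```text
clock: 4.5
tcp_pos: [637.2, -0.3, 316.4]
orientation: [[0.194, 0.981, 0.004], [0.981, -0.194, -0.0], [0.0, 0.004, -1.0]]
contact_force: [-0.5, 0.1, -0.5]
opening: 84.9
```

Call:
apply_moves --pt "40 0 0 0 0 0 0" --pt "16 0 0 0 0 0 0" --pt "0 0 0 0 0 0 0" --pt "0 0 0 0 0 0 0" --pt "0 0 0 0 0 0 0"

```text
clock: 5.0
tcp_pos: [636.2, -0.6, 319.8]
orientation: [[0.195, 0.981, -0.007], [0.981, -0.195, 0.001], [-0.0, -0.007, -1.0]]
contact_force: [-16.1, 2.1, 1.9]
opening: 13.5
```

```bash
python3 - <<'E'
from h import *
s=read_state();print(s)
p=snap('wrist','w1')
E
```

```text
{'clock': 5.0, 'q': array([-1.11375486e-01,  3.22235481e-01,  1.65025565e+00,  5.57531013e-04,
        1.17621841e+00,  8.47751838e-02]), 'qd': array([ 0.00365276, -0.01491421,  0.0216033 , -0.01270385, -0.01485165,
       -0.0004528 ]), 'effort': array([ -1.80731166, -36.83843851, -32.83311367,  -0.03846534,
        -4.92280483,   0.13996594]), 'tcp_pos': array([636.17241671,  -0.64413298, 319.84872943]), 'orientation': array([[ 1.95106955e-01,  9.80756881e-01, -7.01547738e-03],
       [ 9.80781968e-01, -1.95102629e-01,  1.30249758e-03],
       [-9.13046139e-05, -7.13478005e-03, -9.99974543e-01]]), 'contact_force': array([-16.14223197,   2.0999081 ,   1.87648753]), 'ft_torque': array([0.15527536, 2.03587756, 0.0800976 ]), 'opening': 13.511475383032225}
```

View pics/w1.png

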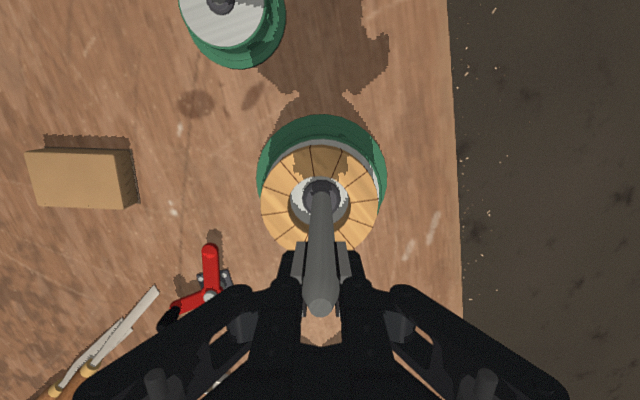

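Call:
apply_moves --pt "40 0 0 0 0 0 0" --pt "40 0 0 0 0 0 0" --pt "40 5 -3 0 -0.007 0 0.012" --pt "40 0 0 0 0 0 0"

```text
clock: 5.45
tcp_pos: [633.9, 5.7, 322.2]
orientation: [[0.207, 0.978, 0.004], [0.978, -0.207, -0.001], [0.0, 0.004, -1.0]]
contact_force: [-0.1, -0.1, -0.1]
opening: 39.8
```

```bash
python3 - <<'E'
from h import *
s=read_state();print(s['tcp_pos'],s['contact_force'],s['orientation'])
p=snap('scene','s2');print([(np.round(a['at']),round(a['conf'],2)) for a in spot_point('rod_top',p)])
print([(np.round(a['at']),round(a['conf'],2)) for a in spot_point('press_foot',p)])
c=cloud(p)
m=(abs(c[...,2]-80)<4)&(abs(c[...,0]-633)<60)&(abs(c[...,1]-6)<60);P=c[m];print(cv2.minEnclosingCircle(P[:,:2].astype(np.float32)))
p=snap('wrist','w2');print([(np.round(a['at']),round(a['conf'],2)) for a in spot_point('rod_top',p)])
E
```

```text
[633.94023326   5.66455535 322.1739579 ] [-0.11487626 -0.10725391 -0.11819828] [[ 2.07422763e-01  9.78243522e-01  3.92534579e-03]
 [ 9.78251371e-01 -2.07422019e-01 -6.00165869e-04]
 [ 2.27094777e-04  3.96446297e-03 -9.99992116e-01]]
[(array([592., 172., 132.]), 0.89), (array([634.,  12., 203.]), 0.84), (array([488., -96.,  20.]), 0.51)]
[(array([595., 173.,  -0.]), 0.97), (array([635.,   6.,   0.]), 0.76), (array([ 656., -348.,   -1.]), 0.46), (array([636.,  13., 204.]), 0.2)]
((629.5125122070312, 8.614688873291016), 49.29732894897461)
[(array([631.,   5., 202.]), 0.65)]
```

View pics/w2.png

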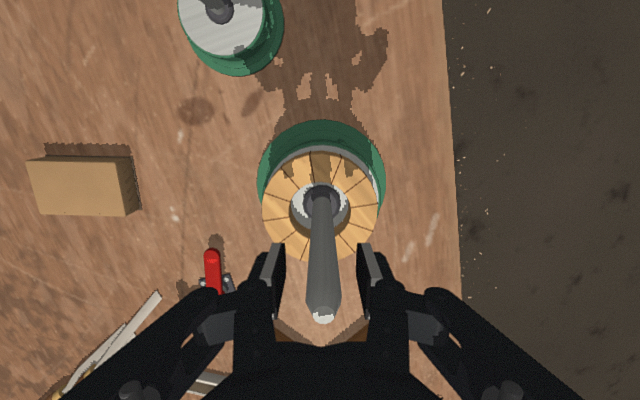

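Call:
apply_moves --pt "16 0 -1.5 0 -0.004 0 -0.01" --pt "0 0 0 0 0 0 0" --pt "0 0 0 0 0 0 0" --pt "0 0 0 0 0 0 0" --pt "0 0 0 0 0 0 0"

```text
clock: 6.2
tcp_pos: [633.8, 4.8, 322.0]
orientation: [[0.197, 0.98, 0.011], [0.98, -0.197, -0.002], [0.0, 0.011, -1.0]]
contact_force: [2.2, -0.5, -1.1]
opening: 13.4
```

```bash
python3 - <<'E'
from h import *
s=read_state();print(s['tcp_pos'],s['contact_force'],s['ft_torque'],s['orientation'],s['opening'])
E
```

```text
[633.79104397   4.79791551 322.03725036] [ 2.15382713 -0.49445004 -1.10220802] [ 0.09470937  0.41631289 -0.02949131] [[ 1.97320353e-01  9.80275501e-01  1.11633826e-02]
 [ 9.80338969e-01 -1.97312527e-01 -1.80905336e-03]
 [ 4.29304539e-04  1.13008620e-02 -9.99936051e-01]] 13.422680071846415
```

```bash
cat > walk.py <<'E'
from h import *
import sys,json
def tool():
    s=read_state(); T=np.eye(4);T[:3,:3]=s['orientation'];T[:3,3]=s['tcp_pos'];return T,s
def setrel(psi):
    """press is flat now: rod passes through grasp point; psi=press 'forward' yaw"""
    T,s=tool(); g=T[:3,3]+155*T[:3,2]
    P=np.eye(4);P[:3,:3]=Ro.from_euler('z',psi).as_matrix();P[:2,3]=g[:2]
    np.save('rel.npy',np.linalg.inv(P)@T); return P
def press():
    T,s=tool(); P=T@np.linalg.inv(np.load('rel.npy'));return P,s
def info():
    P,s=press(); z=P[:3,2]
    rim=[(P@[68*np.cos(a),68*np.sin(a),0,1])[2] for a in np.linspace(0,2*np.pi,180)]
    fw=np.arctan2(P[1,0],P[0,0])
    side={k:round(float((P@v)[2]),1) for k,v in dict(left=np.array([0,68,0,1.]),right=np.array([0,-68,0,1.]),front=np.array([68,0,0,1.]),back=np.array([-68,0,0,1.])).items()}
    print('t',round(s['clock'],2),'C',np.round(P[:3,3],1),'tilt %.3f az %.2f yaw %.3f'%(np.arccos(min(1,z[2])),np.arctan2(z[1],z[0]),fw),'rimmin %.1f'%min(rim),side,'F',np.round(s['contact_force'],1),'M',np.round(s['ft_torque'],1),'op',round(s['opening'],1))
    return P,s
def lean(C,psi,side,tilt):
    """flat press at C yaw psi leaned onto side: 'L' (+y), 'R' (-y), 'F', 'B' or an angle in body frame"""
    a={'L':np.pi/2,'R':-np.pi/2,'F':0,'B':np.pi}.get(side,side)
    ph=psi+a; u=np.array([np.cos(ph),np.sin(ph),0]); K=np.array([*C,0])+68*u
    ax=np.cross([0,0,1],u); R=Ro.from_rotvec(ax*tilt)
    P=np.eye(4);P[:3,:3]=(R*Ro.from_euler('z',psi)).as_matrix();P[:3,3]=K+R.apply(np.array([*C,0])-K);return P
def pivot(C,psi,side,da):
    a={'L':np.pi/2,'R':-np.pi/2}[side]; u=np.array([np.cos(psi+a),np.sin(psi+a)]);K=np.array(C)+68*u
    u2=np.array([np.cos(psi+a+da),np.sin(psi+a+da)]); return K-68*u2,psi+da
def go(Ps,op=0,dz=0):
    """rows through list of press poses"""
    T,_=tool(); rel=np.load('rel.npy'); p=T[:3,3].copy();R=Ro.from_matrix(T[:3,:3]);out=[]
    for P in Ps:
        Q=P@rel; Q[2,3]+=dz
        sh=np.round(R.inv().apply(Q[:3,3]-p)*2)/2; tr=np.round((R.inv()*Ro.from_matrix(Q[:3,:3])).as_rotvec(),3)
        out.append([op]+[float(v)+0 for v in sh]+[float(v)+0 for v in tr]); p=p+R.apply(sh);R=R*Ro.from_rotvec(tr)
    print(str(out).replace(' ','').replace('-0.0,','0,')); return out
E
python3 - <<'E'
from walk import *
setrel(-1.80); P,s=info()
C=P[:2,3]; np.save('C.npy',C)
go([lean(C,-1.80,'R',t) for t in (.06,.12,.17)])
E
```

```text
t 6.2 C [635.5   4.5  -0. ] tilt 0.000 az 0.31 yaw -1.800 rimmin -0.0 {'left': -0.0, 'right': -0.0, 'front': -0.0, 'back': -0.0} F [ 2.2 -0.5 -1.1] M [ 0.1  0.4 -0. ] op 13.4
[[0,0.5,-19.5,-3.5,-0.06,-0.002,0.0],[0,0.5,-19.5,-3.5,-0.06,-0.002,0.0],[0,0.5,-16.0,-3.5,-0.05,-0.001,0.0]]
```

Call:
apply_moves --pt "0 0.5 -19.5 -3.5 -0.06 -0.002 0" --pt "0 0.5 -19.5 -3.5 -0.06 -0.002 0" --pt "0 0.5 -18 -3.5 -0.055 0 0"

```text
clock: 6.5
tcp_pos: [578.5, 16.9, 327.7]
orientation: [[0.2, 0.962, 0.185], [0.98, -0.195, -0.041], [-0.003, 0.189, -0.982]]
contact_force: [4.7, -1.4, -2.1]
opening: 13.8
```

```bash
python3 - <<'E'
from walk import *
info(); p=snap('scene','s3'); cv2.imwrite('pics/s3c.png',cv2.resize(p['image'][120:300,200:440,::-1],None,fx=3,fy=3))
E
```

```text
t 6.5 C [636.2   4.1  11.2] tilt 0.179 az 2.92 yaw -1.802 rimmin -1.0 {'left': 23.3, 'right': -1.0, 'front': 11.0, 'back': 11.3} F [ 4.7 -1.4 -2.1] M [0.2 0.9 0. ] op 13.8
```

View pics/s3c.png

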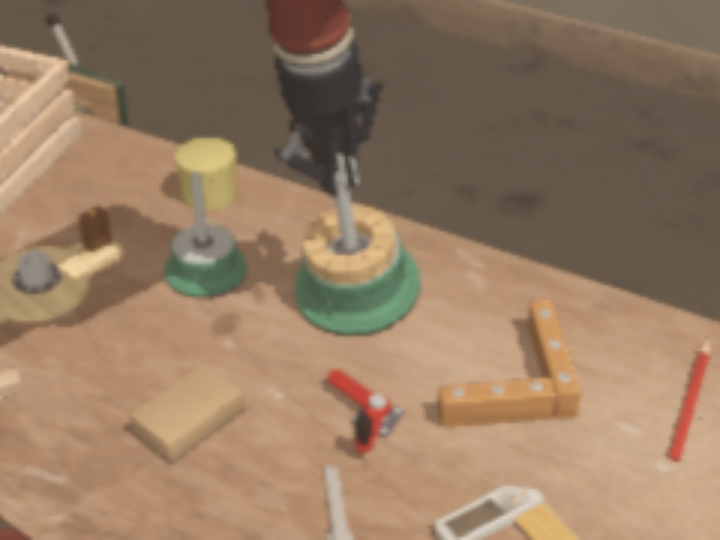

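The press is leaned onto its right side, ring still centred. Now the first swing.

```bash
python3 - <<'E'
from walk import *
C=np.load('C.npy'); psi=-1.80
go([lean(*pivot(C,psi,'R',-d),'R',.17) for d in (.1,.2,.3,.4)])
C2,p2=pivot(C,psi,'R',-.4); print(C2,p2)
E
```

```text
[[0,-0.5,3.0,0.0,0.011,-0.02,0.097],[0,-1.0,0.0,0.0,0.001,-0.018,0.098],[0,-1.5,0.0,0.0,0.0,-0.018,0.099],[0,-1.0,0.0,0.0,0.001,-0.018,0.098]]
[624.27748483 -20.05082129] -2.2
```

Call:
apply_moves --pt "0 -0.5 2 0 0.008 -0.018 0.098" --pt "0 -1 0 0 0.001 -0.018 0.098" --pt "0 -1.5 0 0 0 -0.018 0.099" --pt "0 -1 0 0 0.001 -0.018 0.098"

```text
clock: 6.95
tcp_pos: [576.9, 13.1, 327.7]
orientation: [[0.575, 0.805, 0.149], [0.818, -0.565, -0.106], [-0.001, 0.182, -0.983]]
contact_force: [3.2, -1.3, -0.4]
opening: 13.2
```

```bash
python3 - <<'E'
from walk import *
P,s=info(); C,psi=pivot(np.load('C.npy'),-1.8,'R',-.4)
go([lean(C,psi,'R',t) for t in (.115,.06,0)])
p=snap('scene','s4'); print([(np.round(a['at']),round(a['conf'],2)) for a in spot_point('press_foot',p)]);cv2.imwrite('pics/s4c.png',cv2.resize(p['image'][120:300,200:440,::-1],None,fx=3,fy=3))
E
```

```text
t 6.95 C [623.2 -19.9  10.8] tilt 0.172 az 2.52 yaw -2.214 rimmin -0.9 {'left': 22.4, 'right': -0.9, 'front': 10.5, 'back': 11.0} F [ 3.2 -1.3 -0.4] M [0.8 0.7 0.3] op 13.2
[[0,0.5,18.5,3.5,0.057,0.0,-0.014],[0,-0.5,17.5,4.5,0.055,0.002,0.0],[0,-0.5,19.0,4.5,0.06,0.002,0.0]]
[(array([621., -18.,   8.]), 0.59)]
```

View pics/s4c.png

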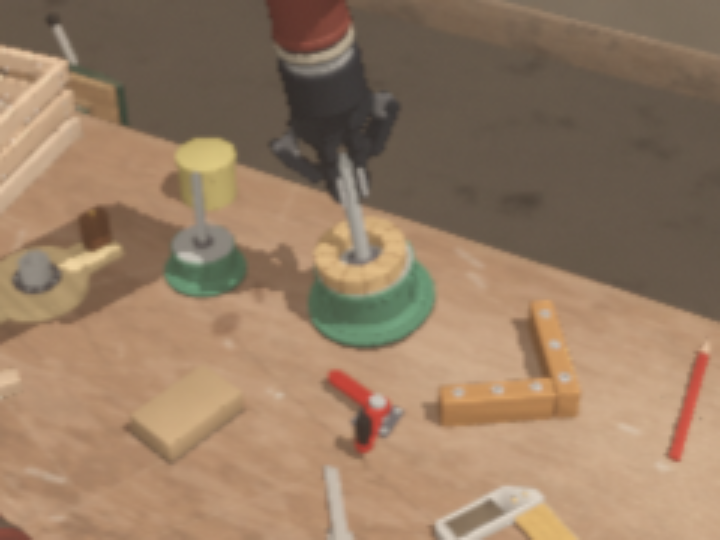

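Walking works: the foot moved to about (623,-20), as predicted. Lowering, then leaning left.

Call:
apply_moves --pt "0 0.5 18.5 3.5 0.057 0 -0.014" --pt "0 -0.5 17.5 4.5 0.055 0.002 0" --pt "0 -0.5 18 4 0.06 0.002 0"

```text
clock: 7.35
tcp_pos: [622.5, -19.0, 322.0]
orientation: [[0.554, 0.832, 0.006], [0.832, -0.554, -0.002], [0.001, 0.006, -1.0]]
contact_force: [-23.9, 14.5, 34.6]
opening: 13.4
```

```bash
python3 - <<'E'
from walk import *
P,s=info(); 
C=P[:2,3]; psi=-2.2; np.save('C.npy',C)
go([lean(C,psi,'L',t) for t in (.06,.12,.17)]+[lean(*pivot(C,psi,'L',d),'L',.17) for d in (.1,.2,.3)])
E
```

```text
t 7.35 C [622.7 -18.7  -0. ] tilt 0.005 az -0.78 yaw -2.189 rimmin -0.4 {'left': -0.4, 'right': 0.3, 'front': -0.1, 'back': 0.0} F [-23.9  14.5  34.6] M [ 2.3  3.7 -0.2] op 13.4
[[0,-0.5,17.5,-3.5,0.055,0.001,0.011],[0,-0.5,19.5,-3.5,0.06,0.002,0.0],[0,-0.5,16.5,-3.0,0.05,0.001,0.0],[0,-1.5,0.0,0.0,0.0,-0.015,-0.098],[0,-1.5,0.0,0.0,0.001,-0.016,-0.099],[0,-1.5,0.0,0.0,0.0,-0.016,-0.099]]
```

Call:
apply_moves --pt "0 -0.5 17.5 -3.5 0.055 0.001 0.011" --pt "0 -0.5 19.5 -3.5 0.06 0.002 0" --pt "0 -0.5 18 -3 0.055 0.001 0"

```text
clock: 7.65
tcp_pos: [667.2, -50.5, 327.6]
orientation: [[0.556, 0.819, -0.144], [0.831, -0.546, 0.102], [0.005, -0.177, -0.984]]
contact_force: [-4.1, 2.0, 1.6]
opening: 13.8
```

```bash
python3 - <<'E'
from walk import *
P,s=info(); C=np.load('C.npy'); psi=-2.2
go([lean(*pivot(C,psi,'L',d),'L',.17) for d in (.1,.2,.3,.4,.5,.6,.7,.8)])
C2,p2=pivot(C,psi,'L',.8); print(C2,p2)
E
```

```text
t 7.65 C [619.1 -16.6  11. ] tilt 0.189 az -0.61 yaw -2.190 rimmin -1.8 {'left': -1.8, 'right': 23.8, 'front': 11.1, 'back': 10.9} F [-4.1  2.   1.6] M [-0.9 -0.6 -0.1] op 13.8
[[0,-2.0,-1.0,-1.5,-0.019,-0.014,-0.089],[0,-1.5,0.0,0.0,0.001,-0.016,-0.099],[0,-1.0,0.0,0.0,0.0,-0.016,-0.099],[0,-1.5,0.0,0.0,0.001,-0.016,-0.098],[0,-1.5,0.0,0.0,0.001,-0.016,-0.099],[0,-1.5,0.0,0.0,0.0,-0.015,-0.099],[0,-1.5,0.0,0.0,0.001,-0.016,-0.099],[0,-1.5,0.0,0.0,0.0,-0.016,-0.098]]
[610.69681997 -70.25413802] -1.4000000000000001
```

Call:
apply_moves --pt "0 -2 0 -1 -0.01 -0.014 -0.095" --pt "0 -1.5 0 0 0 -0.016 -0.099" --pt "0 -1 0 0 0 -0.016 -0.099" --pt "0 -1.5 0 0 0.001 -0.016 -0.098" --pt "0 -1.5 0 0 0.001 -0.016 -0.099" --pt "0 -1.5 0 0 0 -0.015 -0.099" --pt "0 -1.5 0 0 0.001 -0.016 -0.099" --pt "0 -1.5 0 0 0 -0.016 -0.098"

```text
clock: 8.45
tcp_pos: [664.2, -63.6, 327.5]
orientation: [[-0.25, 0.955, -0.161], [0.968, 0.249, -0.026], [0.015, -0.163, -0.987]]
contact_force: [-5.1, -0.7, 0.4]
opening: 13.6
```

```bash
python3 - <<'E'
from walk import *
P,s=info(); C,psi=pivot(np.load('C.npy'),-2.2,'L',.8)
go([lean(C,psi,'L',t) for t in (.115,.06,0)])
p=snap('scene','s5'); print([(np.round(a['at']),round(a['conf'],2)) for a in spot_point('press_foot',p)]);cv2.imwrite('pics/s5c.png',cv2.resize(p['image'][120:300,200:440,::-1],None,fx=3,fy=3))
E
```

```text
t 8.45 C [610.5 -72.6  10.1] tilt 0.175 az 0.17 yaw -1.348 rimmin -1.8 {'left': -1.8, 'right': 21.9, 'front': 9.4, 'back': 10.7} F [-5.1 -0.7  0.4] M [ 0.  -0.9 -0.3] op 13.6
[[0,4.0,-18.0,2.5,-0.06,-0.004,0.053],[0,0.5,-17.5,4.0,-0.055,-0.002,0.0],[0,0.5,-19.0,4.5,-0.06,-0.002,0.0]]
[(array([615., -72.,  11.]), 0.88), (array([590., 175.,   1.]), 0.68), (array([619., -70.,  64.]), 0.23)]
```

View pics/s5c.png

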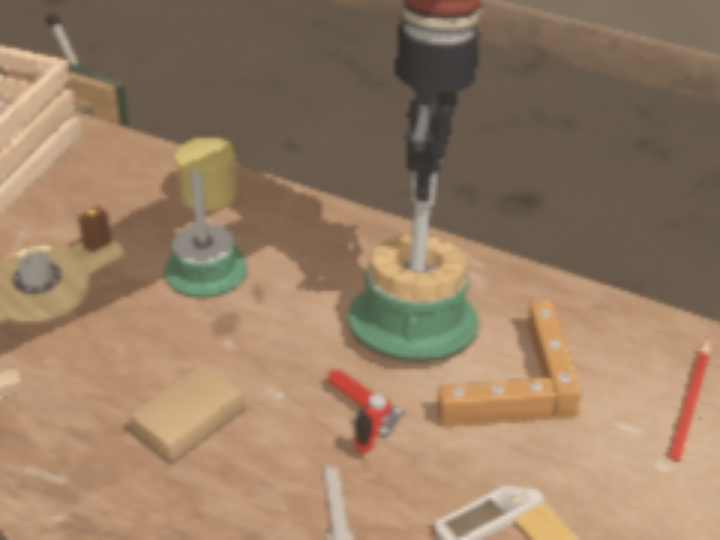

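Press now near (612,-72), leaning left, ring fine. Lowering, then measuring flat.

Call:
apply_moves --pt "0 2 -18 2.5 -0.06 -0.004 0.01" --pt "0 0.5 -17.5 4 -0.055 -0.002 0" --pt "0 0.5 -18 4 -0.058 -0.002 0"

```text
clock: 8.85
tcp_pos: [611.4, -74.5, 322.3]
orientation: [[-0.247, 0.969, 0.018], [0.969, 0.246, 0.008], [0.003, 0.02, -1.0]]
contact_force: [11.8, 6.7, 13.9]
opening: 13.6
```

```bash
python3 - <<'E'
from walk import *
info()
p=snap('scene','s6'); print([(np.round(a['at']),round(a['conf'],2)) for a in spot_point('press_foot',p)])
for t in('foot_left','foot_right','foot_front'): print(t,[(np.round(a['at']),round(a['conf'],2)) for a in spot_point(t,p)])
p=snap('wrist','w6')
E
```

```text
t 8.85 C [ 6.155e+02 -7.240e+01  3.000e-01] tilt 0.009 az -2.57 yaw -1.352 rimmin -0.3 {'left': 0.9, 'right': -0.2, 'front': 0.1, 'back': 0.5} F [11.8  6.7 13.9] M [ 0.5 -0.3  0.1] op 13.6
[(array([614., -74.,  -1.]), 0.93), (array([590., 173.,   3.]), 0.87), (array([ 645., -132.,    2.]), 0.43)]
foot_left [(array([592., 132.,  -1.]), 0.82)]
foot_right [(array([588., 220.,  -2.]), 0.8), (array([552., -97.,   0.]), 0.59)]
foot_front [(array([546., 170.,   1.]), 0.94), (array([ 642., -131.,    5.]), 0.67), (array([484., -99.,  20.]), 0.58)]
```

View pics/w6.png

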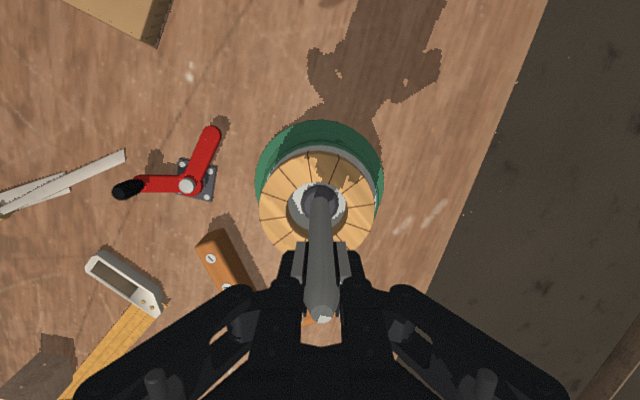

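Press flat at about (614,-73), 67 mm short of home and nearly on the dock axis. The next step is onto the right side, then swing 0.8 rad.

```bash
python3 - <<'E'
from walk import *
setrel(-1.35); P,s=info(); C=P[:2,3]; psi=-1.35; np.save('C.npy',C)
go([lean(C,psi,'R',t) for t in (.06,.12,.175)])
E
```

```text
t 9.15 C [614.5 -73.    0. ] tilt 0.000 az 3.09 yaw -1.350 rimmin -0.0 {'left': -0.0, 'right': 0.0, 'front': 0.0, 'back': -0.0} F [ 8.   3.1 -0.3] M [ 0.2 -0.2  0. ] op 13.6
[[0,0.5,-19.5,-3.5,-0.06,-0.002,0.0],[0,0.5,-19.0,-4.0,-0.06,-0.001,0.0],[0,0.5,-18.0,-3.0,-0.055,-0.002,-0.001]]
```

Call:
apply_moves --pt "0 0.5 -19.5 -3.5 -0.06 -0.002 0" --pt "0 0.5 -19 -4 -0.06 -0.001 0" --pt "0 0.5 -18 -3 -0.055 -0.002 0"

```text
clock: 9.45
tcp_pos: [557.5, -86.1, 327.7]
orientation: [[-0.258, 0.948, 0.188], [0.966, 0.254, 0.046], [-0.005, 0.194, -0.981]]
contact_force: [3.8, -0.4, 2.2]
opening: 13.5
```

```bash
python3 - <<'E'
from walk import *
P,s=info(); C=np.load('C.npy'); psi=-1.35
go([lean(*pivot(C,psi,'R',-d),'R',.17) for d in (.1,.2,.3,.4,.5,.6,.7,.8)])
print(pivot(C,psi,'R',-.8))
E
```

```text
t 9.45 C [615.6 -72.6  10.9] tilt 0.178 az -2.92 yaw -1.339 rimmin -1.1 {'left': 23.0, 'right': -1.1, 'front': 11.1, 'back': 10.8} F [ 3.8 -0.4  2.2] M [-0.3  1.2 -0.2] op 13.5
[[0,-1.0,0.5,-1.0,0.008,-0.019,0.11],[0,-1.0,0.0,0.0,0.001,-0.018,0.098],[0,-1.0,0.0,0.0,0.0,-0.019,0.098],[0,-1.0,-0.5,0.0,0.0,-0.018,0.099],[0,-1.0,0.0,0.0,0.0,-0.019,0.098],[0,-1.0,0.0,0.0,0.0,-0.018,0.098],[0,-1.0,0.0,0.0,0.001,-0.019,0.098],[0,-1.0,-0.5,0.0,0.0,-0.019,0.099]]
(array([ 605.04878248, -125.1451618 ]), -2.1500000000000004)
```

Call:
apply_moves --pt "0 -1 0.5 -0.5 0.006 -0.019 0.105" --pt "0 -1 0 0 0.001 -0.018 0.098" --pt "0 -1 0 0 0 -0.019 0.098" --pt "0 -1 -0.5 0 0 -0.018 0.099" --pt "0 -1 0 0 0 -0.019 0.098" --pt "0 -1 0 0 0 -0.018 0.098" --pt "0 -1 0 0 0.001 -0.019 0.098" --pt "0 -1 -0.5 0 0 -0.019 0.099"

```text
clock: 10.25
tcp_pos: [555.2, -92.3, 327.7]
orientation: [[0.526, 0.836, 0.156], [0.85, -0.517, -0.099], [-0.002, 0.185, -0.983]]
contact_force: [3.5, -2.5, 0.3]
opening: 13.2
```

```bash
python3 - <<'E'
from walk import *
P,s=info(); C,psi=pivot(np.load('C.npy'),-1.35,'R',-.8)
go([lean(C,psi,'R',t) for t in (.115,.06,0)])
p=snap('scene','s7'); print([(np.round(a['at']),round(a['conf'],2)) for a in spot_point('press_foot',p)]);cv2.imwrite('pics/s7c.png',cv2.resize(p['image'][120:300,200:440,::-1],None,fx=3,fy=3))
E
```

```text
t 10.25 C [ 603.  -123.3   10.5] tilt 0.169 az 2.56 yaw -2.154 rimmin -1.0 {'left': 21.9, 'right': -1.0, 'front': 10.5, 'back': 10.4} F [ 3.5 -2.5  0.3] M [0.7 0.8 0.3] op 13.2
[[0,-1.0,19.5,3.5,0.054,0.002,-0.004],[0,-0.5,17.5,4.5,0.055,0.002,0.001],[0,-1.0,19.0,5.0,0.06,0.002,0.0]]
[(array([ 605., -122.,   11.]), 0.9), (array([590., 176.,  -2.]), 0.78)]
```

View pics/s7c.png

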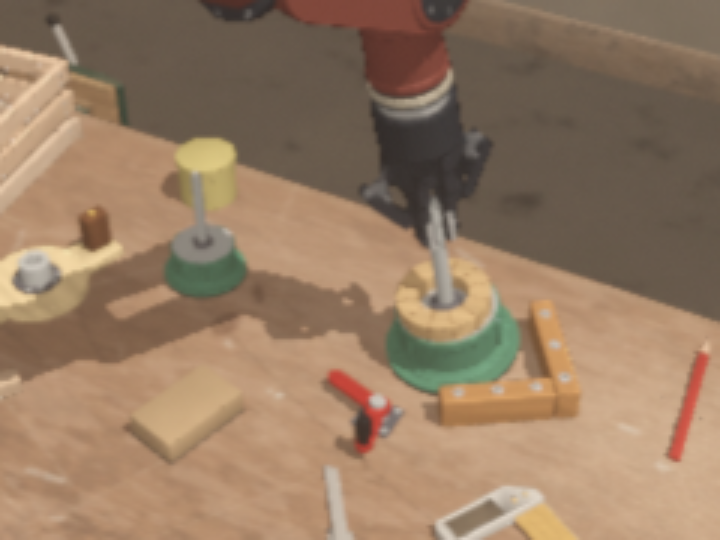

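Close to the rails now, foot at about (604,-123), ring fine. Lowering.

Call:
apply_moves --pt "0 -0.5 19 3.5 0.054 0.002 -0.004" --pt "0 -0.5 17.5 4.5 0.055 0.002 0" --pt "0 -0.5 18 4.5 0.058 0.002 0" --pt "0 0 0 0 0 0 0"

```text
clock: 10.75
tcp_pos: [602.3, -123.2, 322.0]
orientation: [[0.508, 0.861, 0.008], [0.861, -0.508, 0.0], [0.004, 0.007, -1.0]]
contact_force: [-1.8, 1.4, 2.3]
opening: 13.6
```

```bash
python3 - <<'E'
from walk import *
info()
setrel(-2.15); P,s=info(); C=P[:2,3]; psi=-2.15; np.save('C.npy',C)
h=np.array([600,-138.5]);t=-1.755;R=np.array([[np.cos(t),-np.sin(t)],[np.sin(t),np.cos(t)]])
print('rel home',R.T@(C-h)); 
for d in(.15,.2,.25): print(d,R.T@(pivot(C,psi,'L',d)[0]-h))
go([lean(C,psi,'L',t) for t in (.06,.12,.165)])
p=snap('top','t7'); cv2.imwrite('pics/t7c.png',cv2.resize(p['image'][115:265,250:430,::-1],None,fx=4,fy=4))
c=cloud(p);np.save('c7.npy',c)
E
```

```text
t 10.75 C [ 6.022e+02 -1.220e+02 -3.000e-01] tilt 0.010 az -0.69 yaw -2.133 rimmin -1.0 {'left': -1.0, 'right': 0.4, 'front': -0.4, 'back': -0.2} F [-1.8  1.4  2.3] M [ 0.3  0.8 -0.3] op 13.6
t 10.75 C [ 603.6 -123.1    0. ] tilt 0.000 az -1.49 yaw -2.150 rimmin -0.0 {'left': -0.0, 'right': 0.0, 'front': -0.0, 'back': 0.0} F [-1.8  1.4  2.3] M [ 0.3  0.8 -0.3] op 13.6
rel home [-15.76376117   0.67686101]
0.15 [-6.09063442 -2.52871071]
0.2 [-2.77292871 -3.27061414]
0.25 [ 0.57771044 -3.84577421]
[[0,-1.0,19.5,-3.5,0.06,0.003,0.0],[0,-1.0,19.5,-3.5,0.06,0.003,0.001],[0,-0.5,14.5,-2.5,0.045,0.002,0.0]]
```

View pics/t7c.png

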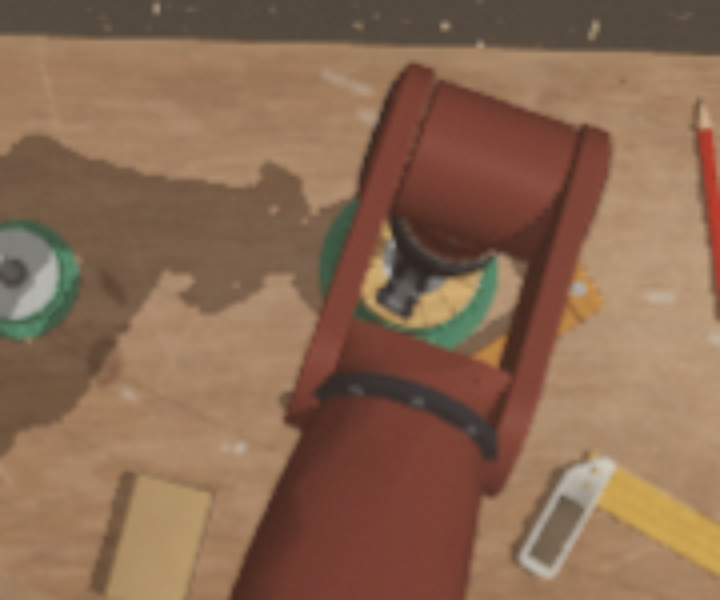

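```bash
cat >> walk.py <<'E'
def piv(C,psi,a,da):
    u=np.array([np.cos(psi+a),np.sin(psi+a)]);K=np.array(C)+68*u
    u2=np.array([np.cos(psi+a+da),np.sin(psi+a+da)]); return K-68*u2,psi+da
H=np.array([600,-138.5]);TH=-1.755;RD=np.array([[np.cos(TH),-np.sin(TH)],[np.sin(TH),np.cos(TH)]])
E
python3 - <<'E'
from walk import *
P,s=info(); C=P[:2,3]; psi=-2.15; a=1.85
go([lean(C,psi,a,t) for t in (.06,.12,.165)])
E
```

```text
t 10.8 C [ 603.8 -123.3   -0. ] tilt 0.002 az 2.50 yaw -2.150 rimmin -0.2 {'left': 0.1, 'right': -0.2, 'front': -0.0, 'back': -0.0} F [-0.7  0.1  3.3] M [ 0.3  0.9 -0.3] op 13.8
[[0,4.5,19.5,-3.5,0.061,-0.014,0.0],[0,4.5,19.0,-3.5,0.058,-0.013,0.001],[0,3.5,14.5,-2.5,0.044,-0.011,0.0]]
```

Call:
apply_moves --pt "0 4.5 19.5 -3.5 0.061 -0.014 0" --pt "0 4.5 19 -3.5 0.058 -0.013 0" --pt "0 3.5 16 -2.5 0.048 -0.011 0"

```text
clock: 11.1
tcp_pos: [653.0, -139.6, 327.6]
orientation: [[0.496, 0.853, -0.163], [0.867, -0.495, 0.051], [-0.037, -0.166, -0.985]]
contact_force: [-5.8, 1.5, 4.6]
opening: 13.6
```

```bash
python3 - <<'E'
from walk import *
P,s=info(); C=np.load('C.npy'); psi=-2.15; a=1.85
for d in (.2,.25): print(RD.T@(piv(C,psi,a,d)[0]-H))
go([lean(*piv(C,psi,a,d),a,.165) for d in (.06,.12,.18)])
E
```

```text
t 11.1 C [ 599.3 -123.4   10.5] tilt 0.179 az -0.28 yaw -2.135 rimmin -1.6 {'left': -1.1, 'right': 22.1, 'front': 13.9, 'back': 7.1} F [-5.8  1.5  4.6] M [-0.4 -0.4 -0.2] op 13.6
[-2.18811041  0.46239775]
[1.19128443 0.83291411]
[[0,0.0,0.5,-1.5,-0.015,-0.004,-0.049],[0,-1.0,0.0,0.0,-0.002,-0.009,-0.059],[0,-1.0,0.5,0.0,-0.002,-0.009,-0.06]]
```

Call:
apply_moves --pt "0 -0.5 0 -0.5 -0.006 -0.006 -0.056" --pt "0 -1 0 0 -0.002 -0.009 -0.059" --pt "0 -1 0.5 0 -0.002 -0.009 -0.06"

```text
clock: 11.4
tcp_pos: [652.7, -143.0, 327.7]
orientation: [[0.322, 0.932, -0.165], [0.946, -0.323, 0.022], [-0.033, -0.163, -0.986]]
contact_force: [-6.6, 0.3, 2.0]
opening: 13.1
```

```bash
python3 - <<'E'
from walk import *
P,s=info(); C=np.load('C.npy'); psi=-2.15; a=1.85
go([lean(*piv(C,psi,a,d),a,.165) for d in (.22,.26)])
p=snap('scene','s8');cv2.imwrite('pics/s8c.png',cv2.resize(p['image'][170:290,280:440,::-1],None,fx=4,fy=4))
E
```

```text
t 11.4 C [ 598.1 -136.4   10.4] tilt 0.175 az -0.11 yaw -1.944 rimmin -1.5 {'left': -1.1, 'right': 21.8, 'front': 13.5, 'back': 7.3} F [-6.6  0.3  2. ] M [-0.4 -0.6 -0.3] op 13.1
[[0,0.5,0.0,-1.5,-0.011,-0.003,-0.017],[0,-0.5,0.5,0.0,-0.001,-0.006,-0.04]]
```

View pics/s8c.png

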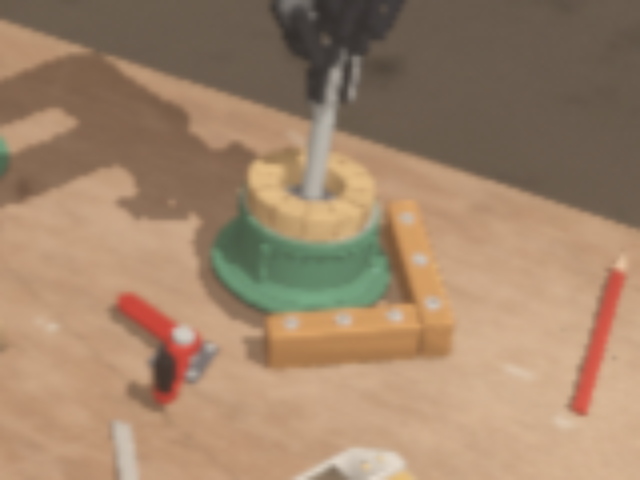

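Foot is a few mm short of the rails. Swinging on in small steps and watching the force.

Call:
apply_moves --pt "0 -0.5 0 0 -0.002 -0.006 -0.04" --pt "0 -0.5 0 0 -0.002 -0.006 -0.04"

```text
clock: 11.65
tcp_pos: [651.3, -144.2, 327.6]
orientation: [[0.235, 0.958, -0.163], [0.971, -0.237, 0.008], [-0.031, -0.16, -0.987]]
contact_force: [-6.0, 2.5, 1.6]
opening: 13.6
```

```bash
python3 - <<'E'
from walk import *
P,s=info(); print(RD.T@(P[:2,3]-H))
E
```

```text
t 11.65 C [ 597.6 -142.3   10. ] tilt 0.171 az -0.03 yaw -1.853 rimmin -1.5 {'left': -1.2, 'right': 21.3, 'front': 13.0, 'back': 7.1} F [-6.   2.5  1.6] M [ 0.  -0.7 -0.7] op 13.6
[ 4.13114726 -1.68841523]
```

```bash
python3 - <<'E'
from walk import *
C=np.array([600.5,-141]); psi=-1.855
go([lean(C,psi,1.85,t) for t in (.115,.06,0.0)])
E
```

```text
[[0,-1.0,-14.5,2.0,-0.056,0.009,-0.002],[0,-4.0,-17.5,4.5,-0.053,0.013,0.0],[0,-4.5,-18.5,4.5,-0.059,0.014,0.0]]
```

Call:
apply_moves --pt "0 -1 -15 2.5 -0.056 0.009 0" --pt "0 -4 -17.5 4 -0.053 0.013 0" --pt "0 -4.5 -18.5 4 -0.059 0.014 0" --pt "0 0 0 0 0 0 0"

```text
clock: 12.05
tcp_pos: [596.8, -140.7, 322.5]
orientation: [[0.23, 0.973, 0.023], [0.973, -0.23, 0.003], [0.008, 0.021, -1.0]]
contact_force: [5.4, 0.5, -5.9]
opening: 13.3
```

```bash
python3 - <<'E'
from walk import *
P,s=info(); print(RD.T@(P[:2,3]-H),s['orientation'][:,2])
p=snap('scene','s9');cv2.imwrite('pics/s9c.png',cv2.resize(p['image'][170:290,280:440,::-1],None,fx=4,fy=4))
print([(np.round(a['at'],1),round(a['conf'],2)) for a in spot_point('press_foot',p)])
p=snap('wrist','w9')
E
```

```text
t 12.05 C [ 6.028e+02 -1.401e+02  5.000e-01] tilt 0.015 az -3.11 yaw -1.849 rimmin -0.6 {'left': 1.5, 'right': -0.5, 'front': 0.2, 'back': 0.8} F [ 5.4  0.5 -5.9] M [ 0.2  0.5 -0.4] op 13.3
[1.01880683 3.06973249] [ 0.02265339  0.00331573 -0.99973788]
[(array([587.8, 174.2,   2.2]), 0.72), (array([ 599.7, -138.9,   -0.6]), 0.69)]
```

View pics/s9c.png

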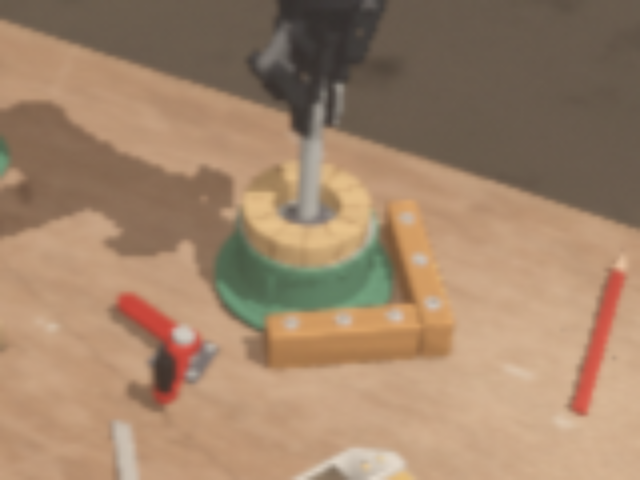

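View pics/w9.png

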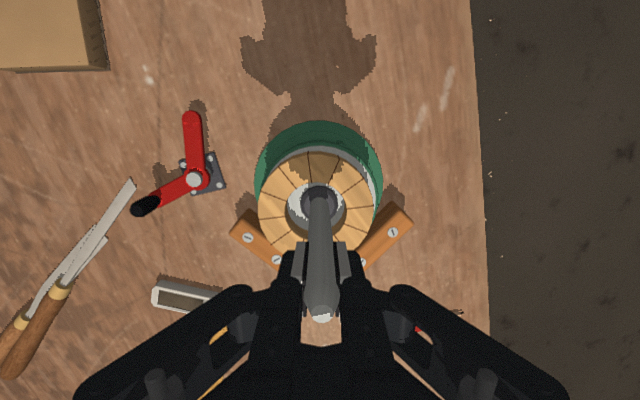

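Foot seems to be at both rails (foot estimate (599.7,-138.9), fitted home (600,-138.5)). I'll release, go up and check.

Call:
apply_moves --pt "50 0 0 0 0 0 0" --pt "70 0 0 0 0 0 0" --pt "85 0 0 0 -0.02 0 0" --pt "85 0 0 -30 0 0 0" --pt "85 0 0 -45 0 0 0" --pt "85 0 0 -45 0 0 0" --pt "85 15 -20 -20 0 0 0" --pt "85 40 -20 0 0 0 0"

```text
clock: 13.0
tcp_pos: [563.9, -79.7, 463.4]
orientation: [[0.222, 0.974, 0.045], [0.975, -0.222, -0.002], [0.008, 0.044, -0.999]]
contact_force: [0.3, 1.3, -0.3]
opening: 85.0
```

Call:
apply_moves --pt "85 45 -10 0 0 0 0" --pt "85 45 -10 0 0 0 0" --pt "85 0 0 0 0 0 0"

```text
clock: 13.3
tcp_pos: [562.6, 18.2, 467.0]
orientation: [[0.218, 0.975, 0.055], [0.976, -0.218, -0.001], [0.011, 0.053, -0.999]]
contact_force: [0.2, -0.7, -0.0]
opening: 85.0
```

```bash
python3 - <<'E'
from walk import *
s=read_state();print(s['clock'],s['tcp_pos'],s['contact_force'])
p=snap('wrist','w10');print(p['pose'][:3,3])
c=cloud(p);np.save('c10.npy',c)
for t in('rod_top','press_foot','catch_knob','catch_pivot','seg_ring'): print(t,[(np.round(a['at'],1),round(a['conf'],2)) for a in spot_point(t,p)])
p=snap('top','t10'); cv2.imwrite('pics/t10c.png',cv2.resize(p['image'][115:265,250:430,::-1],None,fx=4,fy=4))
np.save('c10t.npy',cloud(p))
E
```

```text
13.3 [562.59900069  18.24260444 466.98538969] [ 0.17985615 -0.73417645 -0.00781868]
[581.19074925  95.87973695 438.2143654 ]
rod_top [(array([588.5, 178.1, 132.6]), 0.72), (array([ 600.1, -140.2,  202.5]), 0.63)]
press_foot []
catch_knob [(array([ 436.2, -106.5,   37.7]), 0.61)]
catch_pivot [(array([396.5,  60. ,   2. ]), 0.67), (array([488.9, -99.4,  16.3]), 0.64)]
seg_ring [(array([ 597.2, -137.5,   58.8]), 0.68), (array([ 436.9, -107.3,   35.5]), 0.15)]
```

View pics/w10.png

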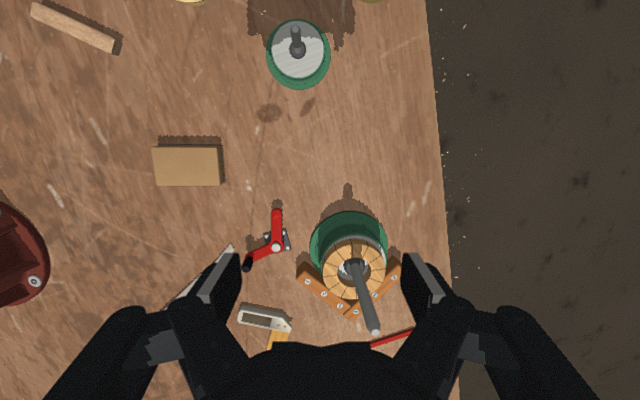

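View pics/t10c.png

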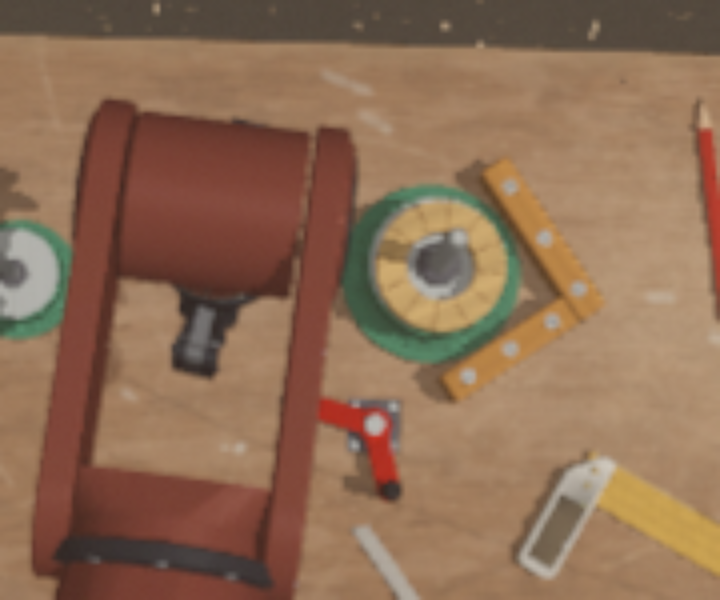

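```bash
python3 - <<'E'
from walk import *
from scipy.optimize import least_squares
p=capture('top'); im=p['image']; hsv=cv2.cvtColor(im,cv2.COLOR_RGB2HSV)
# rails by colour? use cloud as before
c=cloud(p)
m=(abs(c[...,2]-36)<5)&(c[...,1]<-115)&(c[...,1]>-270)&(c[...,0]>520)&(c[...,0]<700)
hh=(hsv[...,0]>5)&(hsv[...,0]<20)&(hsv[...,1]>110)
P=c[m&hh][:,:2]; print(len(P))
def res(v):
    h=v[:2];t=v[2]
    a=(P-h)@[np.cos(t+np.pi/4),np.sin(t+np.pi/4)]-80
    b=(P-h)@[np.cos(t-np.pi/4),np.sin(t-np.pi/4)]-80
    return np.where(abs(a)<abs(b),a,b)
r=least_squares(res,[599,-138,-1.755],loss='soft_l1',f_scale=4);print('home',r.x,np.sqrt(np.mean(r.fun**2)))
h=r.x[:2];t=r.x[2];R=np.array([[np.cos(t),-np.sin(t)],[np.sin(t),np.cos(t)]])
g=((hsv[...,0]>60)&(hsv[...,0]<95)&(hsv[...,1]>60)).astype(np.uint8)
g[:, :300]=0; g[:160]=0;g[:,400:]=0;g[230:]=0
n,l,st,ce=cv2.connectedComponentsWithStats(g);k=1+np.argmax(st[1:,4]);print(st[k])
cn=max(cv2.findContours((l==k).astype(np.uint8),cv2.RETR_EXTERNAL,cv2.CHAIN_APPROX_NONE)[0],key=len)[:,0]
W=np.array([w(p,u,v,z=9)[:2] for u,v in cn])
f=lambda v: np.hypot(*(W-v[:2]).T)-68-.0
rr=least_squares(f,[600,-138],loss='cauchy',f_scale=1.5);print('foot',rr.x,np.round(np.percentile(abs(rr.fun),[50,80]),2))
print('rel',R.T@(rr.x-h))
m=(c[...,2]>150)&(abs(c[...,0]-600)<40)&(abs(c[...,1]+138)<40);print('rod',c[m].mean(0),m.sum())
m=(abs(c[...,2]-79)<4)&(abs(c[...,0]-600)<60)&(abs(c[...,1]+138)<60);Q=c[m];print('ring',cv2.minEnclosingCircle(Q[:,:2].astype(np.float32)),Q[:,:2].mean(0))
c=np.load('c10.npy')
m=(c[...,2]>60)&(c[...,2]<200)&(abs(c[...,0]-600)<13)&(abs(c[...,1]+140)<25)
for z in(90,120,150,180):
    k=m&(abs(c[...,2]-z)<12);print('wrist rod',z,np.median(c[k],0),k.sum())
E
```

```text
459
home [ 600.33943256 -138.10561311   -1.77379643] 7.042248930292573
[336 162  44  43 396]
foot [ 598.46076788 -140.58017204] [3.44 8.18]
rel [ 2.80250188 -1.34119575]
rod [ 597.03929713 -135.54931987  185.71034228] 45
ring ((594.99365234375, -137.81027221679688), 46.84000778198242) [ 595.01083241 -137.59905659]
wrist rod 90 [ 600.13786532 -131.21295655   89.18293479] 117
wrist rod 120 [ 601.16533149 -131.52745266  120.05536156] 131
wrist rod 150 [ 601.45016834 -131.8157152   150.50319117] 164
wrist rod 180 [ 601.45125306 -132.15411984  180.21467912] 214
```

The press stands in the vee within about 2–3 mm of the fitted home, with rod and ring in the same relation to each other as at the start. Now the catch: knob at wrist-view pixel (247,264), world (436.5,-107), 50 mm from the pivot as it should be.

```bash
python3 - <<'E'
from h import *
rows([436.5,-107,300],down(0.2),7,36)
E
```

```text
[[36,-21.0,-15.0,23.0,0.008,0.0,-0.061],[36,-20.0,-16.0,22.5,0.007,0.001,-0.061],[36,-19.0,-17.0,23.5,0.008,0.0,-0.062],[36,-18.0,-18.0,23.0,0.007,0.001,-0.061],[36,-16.5,-19.0,23.0,0.008,0.0,-0.061],[36,-15.5,-20.0,23.5,0.007,0.0,-0.061],[36,-14.5,-20.5,23.5,0.008,0.001,-0.061]]
```

Call:
apply_moves --pt "36 -21 -15 23 0.008 0 -0.061" --pt "36 -20 -16 22.5 0.007 0.001 -0.061" --pt "36 -19 -17 23.5 0.008 0 -0.062" --pt "36 -18 -18 23 0.007 0.001 -0.061" --pt "36 -16.5 -19 23 0.008 0 -0.061" --pt "36 -15.5 -20 23.5 0.007 0 -0.061" --pt "36 -14.5 -20.5 23.5 0.008 0.001 -0.061" --pt "36 0 0 0 0 0 0" --force 25

```text
clock: 14.5
tcp_pos: [433.8, -117.5, 295.4]
orientation: [[-0.207, 0.978, 0.004], [0.978, 0.207, 0.0], [-0.001, 0.004, -1.0]]
contact_force: [-0.7, 1.2, -0.6]
opening: 35.7
```

```bash
python3 - <<'E'
from h import *
s=read_state();print(s['tcp_pos'],s['orientation'][:,2])
p=snap('wrist','w11')
for t in('catch_knob','catch_pivot'): print(t,[(np.round(a['at'],1),round(a['conf'],2)) for a in spot_point(t,p)])
print(proj(p,[[436.5,-107,53],[436.5,-107,38],[486,-97,20]]))
p=snap('scene','s11')
for t in('catch_knob','catch_pivot'): print(t,[(np.round(a['at'],1),round(a['conf'],2)) for a in spot_point(t,p)])
E
```

```text
[ 433.7806031  -117.46258262  295.37774715] [ 4.14396849e-03  5.03419589e-05 -9.99991412e-01]
catch_knob [(array([ 434.6, -107. ,   36. ]), 0.88)]
catch_pivot [(array([486.1, -95.5,  15.7]), 0.61)]
[[326.09915282 199.8084556 ]
 [325.68142716 194.28010201]
 [380.55709047 188.86910978]]
catch_knob [(array([ 441.2, -107.2,   38.8]), 0.7), (array([ 6.023e+02, -1.408e+02, -4.000e-01]), 0.66)]
catch_pivot [(array([485.8, -96.9,  20.3]), 0.74), (array([397.1,  63.3,   3.4]), 0.58)]
```

View pics/w11.png

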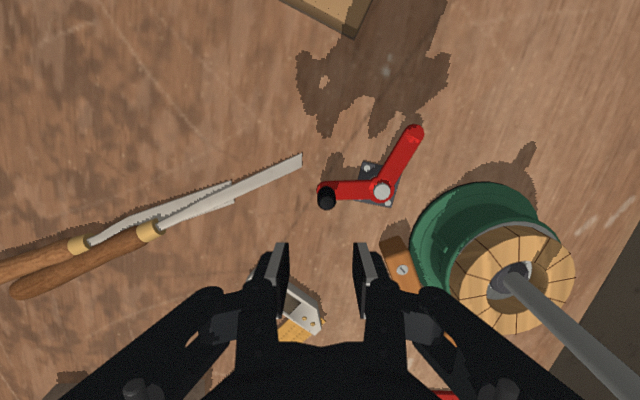

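Knob top at pixel (326,200) agrees with the projection of my estimate. Descending around it.

```bash
python3 - <<'E'
from h import *
rows([436.5,-107,200],down(0.2),4,36)
E
```

```text
[[36,2.5,-0.5,25.0,0.004,0.002,0.003],[36,2.5,-0.0,25.5,0.004,0.002,0.003],[36,2.5,-0.5,25.0,0.003,0.001,0.003],[36,2.5,-0.0,25.5,0.004,0.002,0.003]]
```

Call:
apply_moves --pt "36 2.5 0 25 0.003 0.002 0.003" --pt "36 2.5 0 25 0.003 0.002 0.003" --pt "36 2.5 0 20 0.003 0.001 0.003" --pt "36 0 0 0 0 0 0"

```text
clock: 15.2
tcp_pos: [444.1, -108.6, 235.6]
orientation: [[-0.205, 0.978, 0.021], [0.979, 0.205, -0.006], [-0.01, 0.019, -1.0]]
contact_force: [-0.7, -0.5, 0.3]
opening: 35.9
```

```bash
python3 - <<'E'
from h import *
s=read_state();print(s['tcp_pos'],s['orientation'][:,2],s['contact_force'])
rows([436.5,-107,200],down(0.2),2,36)
E
```

```text
[ 444.08144761 -108.58806289  235.58238085] [ 0.02051862 -0.00636097 -0.99976924] [-0.705157   -0.47717216  0.33823813]
[[36,1.5,-4.0,17.5,0.009,0.005,0.003],[36,2.0,-3.5,18.0,0.01,0.005,0.004]]
```

Call:
apply_moves --pt "36 1.5 -5.5 14 0.012 0.006 0.003" --pt "36 1.5 -5 14 0.012 0.005 0.003"

```text
clock: 15.4
tcp_pos: [436.6, -108.3, 210.1]
orientation: [[-0.201, 0.98, 0.002], [0.98, 0.201, -0.004], [-0.004, 0.001, -1.0]]
contact_force: [0.5, 0.3, 0.0]
opening: 36.2
```

```bash
python3 - <<'E'
from h import *
s=read_state();print(s['tcp_pos'],s['orientation'][:,2],s['contact_force'])
rows([436.5,-107,200],down(0.2),1,36)
p=snap('wrist','w12')
E
```

```text
[ 436.5779736  -108.34263266  210.1044208 ] [ 0.0021368  -0.00371718 -0.99999081] [0.4958304  0.29777603 0.02343324]
[[36,1.5,0.0,10.0,0.001,0.004,0.002]]
```

View pics/w12.png

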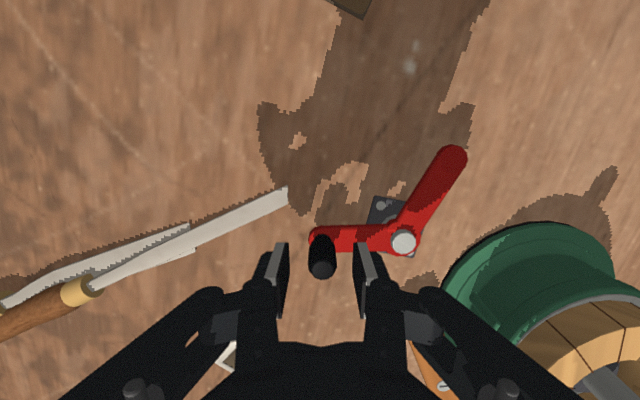

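The knob (321,262) is centred between the fingers. Down the last 10 mm and grip gently.

Call:
apply_moves --pt "36 1.5 -0.5 10 0.002 0.003 0" --pt "10 0 0 0 0 0 0" --pt "5 0 0 0 0 0 0" --pt "5 0 0 0 0 0 0" --force 25

```text
clock: 15.85
tcp_pos: [436.5, -106.4, 197.4]
orientation: [[-0.198, 0.98, 0.005], [0.98, 0.198, 0.001], [0.0, 0.005, -1.0]]
contact_force: [-3.8, -0.4, 0.6]
opening: 14.6
```

```bash
cat > catch.py <<'E'
from h import *
def arc(angs,piv=(486,-97),op=5,r=None):
    s=read_state();T=np.array(s['tcp_pos']);O=s['orientation'];print(s['clock'],T,'z',O[:,2],'F',s['contact_force'],'M',s['ft_torque'],'op',s['opening'])
    g=T+155*O[:,2]; d=g[:2]-piv; a0=np.arctan2(d[1],d[0]); al=np.arctan2(O[1,1],O[0,1]); print('knob',g,'r',np.hypot(*d),'ang',a0,'al',al)
    p=T.copy();R=Ro.from_matrix(O);out=[]
    rr=r or np.hypot(*d)
    for da in angs:
        k=np.array([*(np.array(piv)+rr*np.array([np.cos(a0-da),np.sin(a0-da)])),T[2]])
        Rt=Ro.from_matrix(down(al-da)); sh=np.round(R.inv().apply(k-p)*2)/2; tr=np.round((R.inv()*Rt).as_rotvec(),3)
        out.append([op]+[float(v)+0 for v in sh]+[float(v)+0 for v in tr]);p=p+R.apply(sh);R=R*Ro.from_rotvec(tr)
    print(str(out).replace(' ',''))
E
python3 - <<'E'
from catch import *
arc([.1,.2,.3,.4],r=50)
E
```

```text
15.85 [ 436.46090913 -106.3925961   197.36694247] z [ 0.00507692  0.00122193 -0.99998637] F [-3.80222919 -0.41327872  0.62463618] M [-0.1696861   0.84147818  0.01495047] op 14.56117180953562
knob [ 437.24783212 -106.20319721   42.36905578] r 49.613231218491734 ang -2.95501315748027 al 0.19933901496323214
[[5,5.0,0.5,0.0,0.005,0.0,0.1],[5,5.0,0.5,0.0,0.0,0.0,0.1],[5,5.0,0.5,0.0,0.0,0.0,0.1],[5,5.0,0.0,0.0,0.0,0.0,0.1]]
```

Call:
apply_moves --pt "5 5 0.5 0 0.003 0 0.1" --pt "5 5 0.3 0 0 0 0.1" --pt "5 5 0.3 0 0 0 0.1" --pt "5 5 0.3 0 0 0 0.1"

```text
clock: 16.25
tcp_pos: [437.1, -86.3, 197.4]
orientation: [[0.214, 0.977, 0.002], [0.977, -0.214, 0.001], [0.001, 0.002, -1.0]]
contact_force: [1.9, -0.2, -2.8]
opening: 14.6
```

```bash
python3 - <<'E'
from catch import *
arc([.12,.24,.36,.48],r=50)
E
```

```text
16.25 [437.13682724 -86.2507373  197.4369319 ] z [ 2.43381640e-03  6.15983429e-04 -9.99996849e-01] F [ 1.9416242  -0.17544231 -2.82389611] M [ 0.10470739 -0.13712439  0.15029304] op 14.594251021194856
knob [437.51406878 -86.15525987  42.43742037] r 49.683940206012345 ang 2.9215466078340846 al -0.21530427316387218
[[5,6.0,0.5,0.0,0.002,-0.001,0.12],[5,6.0,0.5,0.0,0.0,0.0,0.12],[5,6.0,0.0,0.0,0.0,0.0,0.12],[5,6.0,0.5,0.0,0.0,0.0,0.12]]
```

Call:
apply_moves --pt "5 6 0.4 0 0.002 0 0.12" --pt "5 6 0.4 0 0 0 0.12" --pt "5 6 0.4 0 0 0 0.12" --pt "5 6 0.4 0 0 0 0.12"

```text
clock: 16.65
tcp_pos: [448.2, -64.2, 197.4]
orientation: [[0.655, 0.756, 0.002], [0.756, -0.655, 0.001], [0.002, 0.001, -1.0]]
contact_force: [1.8, 0.3, -3.7]
opening: 14.7
```

```bash
python3 - <<'E'
from catch import *
arc([.12,.24,.36,.48],r=50)
E
```

```text
16.65 [448.15554279 -64.23464843 197.43020904] z [ 2.20087402e-03  5.61431834e-04 -9.99997420e-01] F [ 1.7919358   0.30657154 -3.72007837] M [ 0.02093622 -0.17357907  0.09087159] op 14.709896057902005
knob [448.49667826 -64.14762649  42.43060886] r 49.85757300857873 ang 2.4222046546301197 al -0.7140956479451199
[[5,6.5,0.5,0.0,0.001,-0.002,0.12],[5,6.0,0.5,0.0,0.0,0.0,0.12],[5,5.5,0.5,0.0,0.0,0.0,0.12],[5,6.0,0.0,0.0,0.0,0.0,0.12]]
```

Call:
apply_moves --pt "5 6.5 0.4 0 0 -0.001 0.12" --pt "5 6 0.4 0 0 0 0.12" --pt "5 6 0.4 0 0 0 0.12" --pt "5 6 0.4 0 0 0 0.12" --pt "5 6 0.4 0 0 0 0.12" --pt "5 6 0.4 0 0 0 0.12"

```text
clock: 17.25
tcp_pos: [480.6, -46.9, 197.4]
orientation: [[0.994, 0.109, 0.002], [0.109, -0.994, -0.001], [0.002, 0.002, -1.0]]
contact_force: [0.4, -0.3, -3.2]
opening: 14.9
```

```bash
python3 - <<'E'
from catch import *
arc([.1,.2,.3,.4],r=50)
E
```

```text
17.25 [480.57179645 -46.94618481 197.43518867] z [ 0.00179482 -0.00147012 -0.99999731] F [ 0.40777352 -0.32478951 -3.15636518] M [ 0.03746529 -0.13840285  0.14380746] op 14.898151591677532
knob [480.84999332 -47.17405355  42.43560582] r 50.09139156490354 ang 1.6737905308676866 al -1.4618151087342808
[[5,5.0,0.5,0.0,0.002,-0.002,0.1],[5,5.0,0.5,0.0,0.0,0.0,0.1],[5,5.0,0.0,0.0,0.0,0.0,0.1],[5,5.0,0.5,0.0,0.0,0.0,0.1]]
```

Call:
apply_moves --pt "5 5 0.4 0 0 -0.001 0.1" --pt "5 5 0.4 0 0 0 0.1" --pt "5 4 0.4 0 0 0 0.08"

```text
clock: 17.55
tcp_pos: [488.6, -48.0, 196.8]
orientation: [[0.984, -0.176, -0.03], [-0.176, -0.984, -0.002], [-0.029, 0.007, -1.0]]
contact_force: [-8.9, 2.4, 8.9]
opening: 14.7
```

```bash
python3 - <<'E'
from catch import *
arc([.1,.2],r=50)
p=snap('wrist','w13')
E
```

```text
17.55 [488.60180014 -48.02720279 196.81579466] z [-0.03027704 -0.00203883 -0.99953947] F [-8.87821557  2.4060188   8.85646693] M [0.18710813 1.25790137 0.22245879] op 14.714805079332173
knob [483.90885845 -48.34322179  41.88717745] r 48.701693383872694 ang 1.6137472898910998 al -1.747380963789948
[[5,0.0,-1.0,0.0,0.009,0.029,0.1],[5,5.0,-1.0,0.0,0.0,0.0,0.1]]
```

View pics/w13.png

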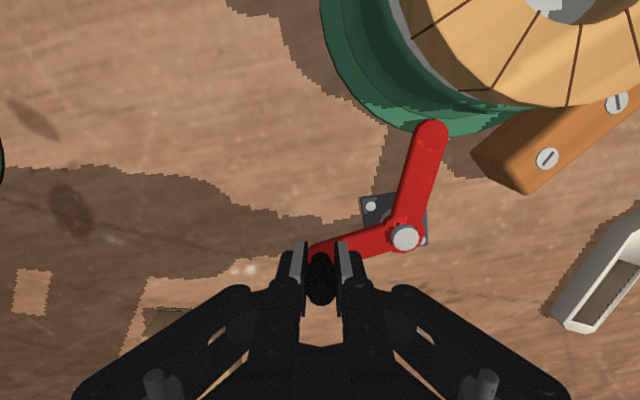

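```bash
python3 - <<'E'
from catch import *
p=capture('wrist')
piv=w(p,403,237,z=22); nose=w(p,432,130,z=20); n2=w(p,415,190,z=20); kn=w(p,315,248,z=20)
print(piv,nose,n2,kn)
print('nose ang',np.arctan2(*(nose-piv)[1::-1]),'want',np.arctan2(-139.5-piv[1],600.5-piv[0]))
print('len',np.hypot(*(nose-piv)[:2]))
print(proj(p,[[600.5,-139.5,20],[486,-97,20]]))
E
```

```text
[484.70913589 -97.2919364   22.        ] [ 541.60177549 -117.32791503   20.        ] [ 511.02705361 -106.52592609   20.        ] [485.87813216 -46.31704566  20.        ]
nose ang -0.33860822321874157 want -0.34955105084549704
len 60.31760007896305
[[473.54671222 -11.39429218]
 [401.34680412 233.51122343]]
```

The nose points at the press axis (nose direction -0.34 rad, wanted -0.35) and the force shows it is at its stop. Releasing and moving up.

Call:
apply_moves --pt "36 0 0 0 0 0 0" --pt "36 0 0 0 0 0.02 0" --pt "36 0 0 -30 0 0 0" --pt "60 0 0 -45 0 0 0" --pt "85 0 0 -50 0 0 0" --pt "85 0 0 -50 0 0 0" --pt "85 0 0 -40 0 0 0" --force 100

```text
clock: 18.35
tcp_pos: [488.2, -46.9, 412.2]
orientation: [[0.984, -0.175, -0.018], [-0.175, -0.985, -0.003], [-0.017, 0.006, -1.0]]
contact_force: [-0.3, -0.2, 0.2]
opening: 85.0
```

```bash
python3 - <<'E'
from h import *
s=read_state();print(s['tcp_pos'],s['q'])
# rotate the long (positive) way round: alpha up by 3.0 about world z = negative about tool z
R0=Ro.from_matrix(s['orientation']);p0=s['tcp_pos'];al=np.arctan2(R0.as_matrix()[1,1],R0.as_matrix()[0,1]);print(al)
t=np.array([551.6,293,400.]);n=22;p=p0.copy();R=R0;out=[]
for i in range(1,n+1):
    k=p0+(t-p0)*i/n;Rt=Ro.from_matrix(down(al+(1.268-al)*i/n))
    sh=np.round(R.inv().apply(k-p)*2)/2;tr=np.round((R.inv()*Rt).as_rotvec(),3);out.append([85]+[float(v)+0 for v in sh]+[float(v)+0 for v in tr]);p=p+R.apply(sh);R=R*Ro.from_rotvec(tr)
for k in range(0,n,8):print(str(out[k:k+8]).replace(' ',''))
p=snap('top','t14'); cv2.imwrite('pics/t14c.png',cv2.resize(p['image'][115:265,250:430,::-1],None,fx=4,fy=4))
E
```

```text
[488.17803871 -46.86946006 412.17456352] [-0.23696497 -0.07667054  1.91053071 -0.00753635  1.32449211  1.51157652]
-1.74658886720858
[[85,0.0,-15.5,0.5,0.005,0.018,-0.137],[85,2.5,-15.5,0.5,0.0,0.0,-0.137],[85,4.5,-15.5,0.5,0.0,0.0,-0.137],[85,6.5,-14.0,0.5,0.0,0.0,-0.137],[85,8.0,-13.5,0.5,0.0,0.0,-0.137],[85,10.0,-12.0,0.5,0.0,0.0,-0.137],[85,12.0,-10.5,1.0,0.0,0.0,-0.137],[85,12.5,-9.0,0.5,0.0,0.0,-0.137]]
[[85,14.5,-7.0,0.5,0.0,0.0,-0.137],[85,14.5,-5.5,0.5,0.0,0.0,-0.137],[85,15.5,-3.0,0.5,0.0,0.0,-0.137],[85,16.0,-0.5,0.5,0.0,0.0,-0.137],[85,15.5,1.0,0.5,0.0,0.0,-0.137],[85,15.5,3.5,0.5,0.0,0.0,-0.137],[85,14.5,5.5,0.5,0.0,0.0,-0.137],[85,14.0,7.5,0.5,0.0,0.0,-0.137]]
[[85,12.5,9.0,1.0,0.0,0.0,-0.138],[85,11.5,11.0,0.5,0.0,0.0,-0.137],[85,9.5,12.5,0.5,0.0,0.0,-0.137],[85,8.0,13.5,0.5,0.0,0.0,-0.137],[85,6.0,14.5,0.5,0.0,0.0,-0.137],[85,4.0,15.0,0.5,0.0,0.0,-0.137]]
```

View pics/t14c.png

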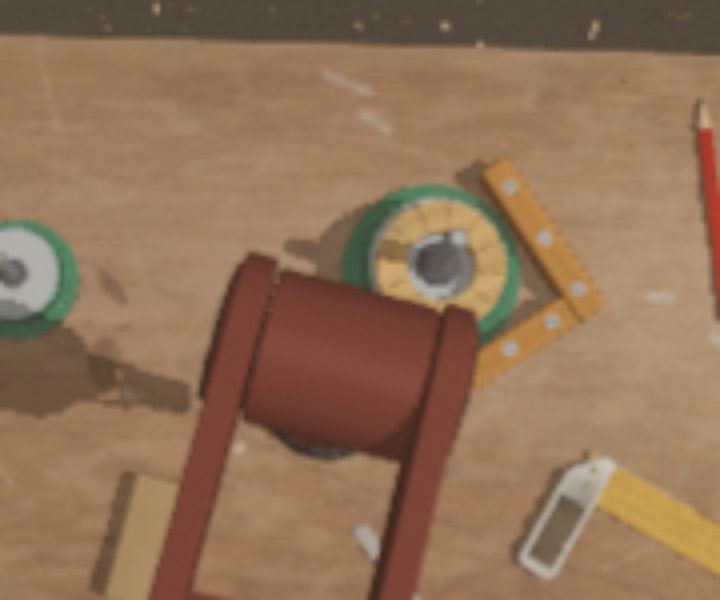

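The press is undisturbed; the arm hides the catch for now. Turning the tool on the way to the plate.

Call:
apply_moves --pt "85 0 -15.5 0.5 0.005 0.018 -0.137" --pt "85 2.5 -15.5 0.5 0 0 -0.137" --pt "85 4.5 -15.5 0.5 0 0 -0.137" --pt "85 6.5 -14 0.5 0 0 -0.137" --pt "85 8 -13.5 0.5 0 0 -0.137" --pt "85 10 -12 0.5 0 0 -0.137" --pt "85 12 -10.5 1 0 0 -0.137" --pt "85 12.5 -9 0.5 0 0 -0.137"

```text
clock: 19.2
tcp_pos: [514.8, 78.3, 422.7]
orientation: [[0.573, 0.818, 0.043], [0.819, -0.573, -0.007], [0.019, 0.039, -0.999]]
contact_force: [0.0, 0.0, -0.6]
opening: 84.9
```

Call:
apply_moves --pt "85 14.5 -7 0.5 0 0 -0.137" --pt "85 14.5 -5.5 0.5 0 0 -0.137" --pt "85 15.5 -3 0.5 0 0 -0.137" --pt "85 16 -0.5 0.5 0 0 -0.137" --pt "85 15.5 1 0.5 0 0 -0.137" --pt "85 15.5 3.5 0.5 0 0 -0.137" --pt "85 14.5 5.5 0.5 0 0 -0.137" --pt "85 14 7.5 0.5 0 0 -0.137"

```text
clock: 20.0
tcp_pos: [532.0, 208.8, 416.9]
orientation: [[-0.506, 0.861, 0.055], [0.862, 0.507, -0.005], [-0.032, 0.045, -0.998]]
contact_force: [0.4, 0.3, -0.4]
opening: 85.0
```

```bash
python3 - <<'E'
from h import *
s=read_state();print(s['tcp_pos'],s['orientation'][:,2],s['q'])
rows([551.6,293,380],down(1.268),7,85)
E
```

```text
[532.0287507  208.82033216 416.85317372] [ 0.05509756 -0.00475535 -0.99846965] [ 0.25551949  0.0801108   1.74491875 -0.0194325   1.26447808 -0.27115837]
[[85,9.0,8.5,5.5,0.004,0.007,-0.105],[85,8.5,9.0,5.0,0.005,0.007,-0.105],[85,7.0,10.0,5.5,0.004,0.006,-0.105],[85,6.0,10.5,5.5,0.005,0.007,-0.105],[85,4.5,11.5,5.5,0.004,0.007,-0.106],[85,3.5,12.0,5.0,0.005,0.007,-0.105],[85,2.5,12.0,5.5,0.004,0.006,-0.105]]
```

Call:
apply_moves --pt "85 9 8.5 5.5 0.008 0.01 -0.105" --pt "85 8.5 9 5 0.008 0.01 -0.105" --pt "85 7 10 5.5 0.008 0.01 -0.105" --pt "85 6 10.5 5.5 0.008 0.01 -0.105" --pt "85 4.5 11.5 5.5 0.008 0.01 -0.106" --pt "85 3.5 12 5 0.008 0.01 -0.105" --pt "85 2.5 12 5.5 0.008 0.01 -0.105"

```text
clock: 20.7
tcp_pos: [551.7, 297.9, 378.1]
orientation: [[-0.964, 0.266, -0.023], [0.266, 0.964, -0.002], [0.022, -0.008, -1.0]]
contact_force: [0.7, 0.0, -0.1]
opening: 84.8
```

```bash
python3 - <<'E'
from h import *
p=snap('wrist','w15')
s=read_state();print(s['tcp_pos'],s['orientation'])
for t in('plate_grip_a','plate_bore'): print(t,[(np.round(a['at'],1),round(a['conf'],2)) for a in spot_point(t,p)])
print(proj(p,[[551.6,293,60],[475.7,316.8,40]]))
p=snap('top','t15'); cv2.imwrite('pics/t15c.png',cv2.resize(p['image'][115:265,250:430,::-1],None,fx=4,fy=4))
E
```

```text
[551.4254448  299.22869438 376.83750743] [[-9.64611920e-01  2.62470288e-01 -2.51633140e-02]
 [ 2.62570259e-01  9.64912626e-01 -6.95717761e-04]
 [ 2.40977941e-02 -7.27823551e-03 -9.99683112e-01]]
plate_grip_a [(array([400.5, 340. ,  36.3]), 0.94), (array([555.2, 293.1,  40. ]), 0.87), (array([ 6.08e+02, -6.65e+01, -3.00e-01]), 0.34)]
plate_bore [(array([481.1, 316.5,  -0.9]), 0.78)]
[[319.34109924 194.57650885]
 [322.01133789 117.58399114]]
```

View pics/w15.png

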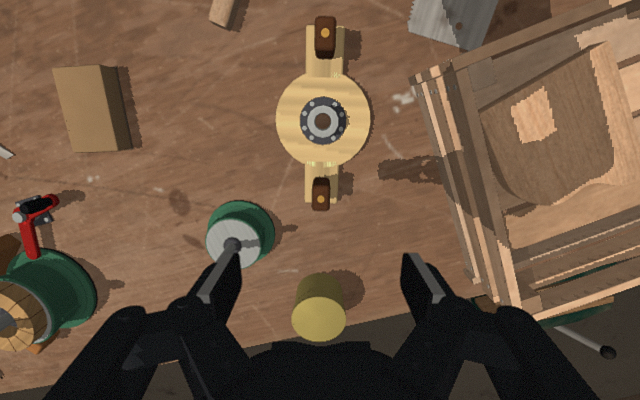

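View pics/t15c.png

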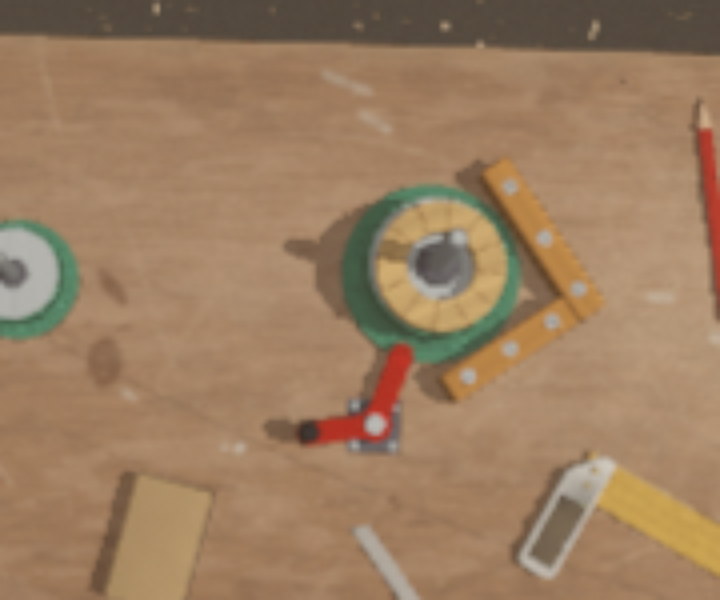

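Top view: the catch nose (405,355) lies over the foot, pointing at the rod. In the wrist view the grip I want (the far one) is at (321,193), clear of the small press at (240,235). Descending onto it, in two stages.

```bash
python3 - <<'E'
from h import *
rows([553,293,240],down(1.275),4,60)
E
```

```text
[[60,-1.5,-0.5,34.5,-0.002,-0.006,0.005],[60,-1.5,-1.0,34.5,-0.003,-0.005,0.005],[60,-1.0,-0.5,34.5,-0.002,-0.006,0.005],[60,-1.0,-1.0,34.5,-0.002,-0.006,0.005]]
```

Call:
apply_moves --pt "60 -1.5 -1.5 33 -0.002 -0.006 0.005" --pt "60 -1.5 -1.5 33 -0.003 -0.005 0.005" --pt "60 -1 -1.5 33 -0.002 -0.006 0.005" --pt "60 -1 -1.5 33 -0.002 -0.006 0.005"

```text
clock: 21.3
tcp_pos: [558.0, 289.3, 253.8]
orientation: [[-0.953, 0.301, 0.025], [0.301, 0.954, 0.007], [-0.021, 0.014, -1.0]]
contact_force: [0.4, -0.3, 0.5]
opening: 60.1
```

```bash
python3 - <<'E'
from h import *
p=snap('wrist','w16')
s=read_state();print(s['tcp_pos'],s['orientation'][:,2])
for t in('plate_grip_a','plate_bore'): print(t,[(np.round(a['at'],1),round(a['conf'],2)) for a in spot_point(t,p)])
c=cloud(p); m=(abs(c[...,2]-60)<4)&(abs(c[...,0]-553)<40)&(abs(c[...,1]-293)<40);Q=c[m];print(m.sum(),Q.mean(0),cv2.minAreaRect(Q[:,:2].astype(np.float32)) if len(Q) else '')
rows([553,293,195],down(1.275),2,60)
E
```

```text
[555.5290999  287.88600628 247.06352369] [ 0.01477402  0.00323631 -0.99988562]
plate_grip_a [(array([555.6, 297.7,  38.3]), 0.97)]
plate_bore [(array([479. , 315.8,  -2.2]), 0.62)]
1308 [554.22639634 293.48666482  60.54925025] ((555.510498046875, 293.07489013671875), (19.812047958374023, 29.734952926635742), 73.25068664550781)
[[60,2.5,1.0,28.0,0.005,0.007,-0.005],[60,2.5,1.5,28.5,0.004,0.007,-0.004]]
```

View pics/w16.png

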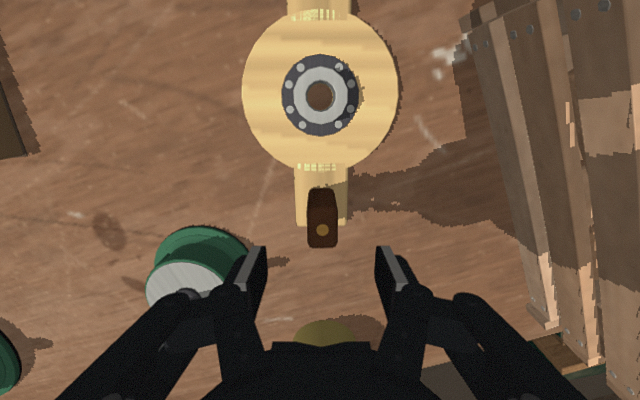

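```bash
python3 - <<'E'
from h import *
s=read_state();print(s['tcp_pos'],s['orientation'][:,2])
rows([555.5,293,195],down(1.278),2,60)
E
```

```text
[556.455898   288.85504752 251.51705648] [ 0.01625765  0.00454031 -0.99985753]
[[60,1.5,1.5,28.5,0.005,0.007,-0.006],[60,1.0,2.0,28.0,0.004,0.007,-0.006]]
```

Call:
apply_moves --pt "60 1.5 2 26 0.005 0.007 -0.006" --pt "60 1 2 26 0.004 0.007 -0.006" --pt "60 0 0 2 0 0 0"

```text
clock: 21.75
tcp_pos: [560.7, 294.6, 206.0]
orientation: [[-0.956, 0.292, 0.014], [0.292, 0.956, 0.006], [-0.012, 0.009, -1.0]]
contact_force: [-1.1, 0.2, -0.1]
opening: 60.1
```

```bash
python3 - <<'E'
from h import *
s=read_state();print(s['tcp_pos'],s['orientation'][:,2],s['contact_force'],s['qd'])
rows([555.5,293,195],down(1.278),1,60)
E
```

```text
[560.65248047 294.60949632 206.00479708] [ 0.01424951  0.0055207  -0.99988323] [-1.11478758  0.15708891 -0.13565544] [-0.00336452 -0.03102291 -0.0373978  -0.00380541 -0.00864437  0.0059509 ]
[[60,4.5,-3.0,11.0,0.009,0.012,-0.003]]
```

Call:
apply_moves --pt "60 4.5 -2.5 9 0.009 0.012 -0.003" --pt "60 0 0 0 0 0 0"

```text
clock: 21.95
tcp_pos: [557.4, 294.1, 201.0]
orientation: [[-0.957, 0.29, 0.005], [0.29, 0.957, 0.002], [-0.004, 0.004, -1.0]]
contact_force: [-1.0, -0.4, -0.3]
opening: 60.0
```

```bash
python3 - <<'E'
from h import *
s=read_state();print(s['tcp_pos'],s['orientation'][:,2],s['contact_force'])
rows([555.5,293,195],down(1.278),1,60)
E
```

```text
[557.43298665 294.05352466 201.04699346] [ 0.0051937   0.00226668 -0.99998394] [-0.97034725 -0.43584432 -0.3256156 ]
[[60,1.5,-1.5,6.0,0.004,0.004,-0.001]]
```

Call:
apply_moves --pt "60 2 -1.5 6 0.004 0.005 0" --pt "30 0 0 0 0 0 0" --pt "10 0 0 0 0 0 0" --pt "10 0 0 0 0 0 0" --pt "10 0 0 0 0 0 0" --force 110

```text
clock: 22.45
tcp_pos: [556.9, 293.8, 199.9]
orientation: [[-0.957, 0.29, 0.006], [0.29, 0.957, 0.002], [-0.006, 0.004, -1.0]]
contact_force: [0.6, -0.5, -2.3]
opening: 18.9
```

```bash
python3 - <<'E'
from h import *
s=read_state();print(s['tcp_pos'],s['orientation'],s['contact_force'],s['ft_torque'],s['opening'])
np.save('Tg.npy',np.vstack([s['tcp_pos'],s['orientation']]))
p=snap('wrist','w17')
E
```

```text
[556.89057194 293.78662642 199.86417276] [[-0.95712543  0.28960138  0.0064768 ]
 [ 0.2896208   0.95713877  0.00227228]
 [-0.00554114  0.00405068 -0.99997644]] [ 0.58214343 -0.47732933 -2.29580059] [-0.07794978 -0.11720717 -0.04530682] 18.882771284431662
```

View pics/w17.png

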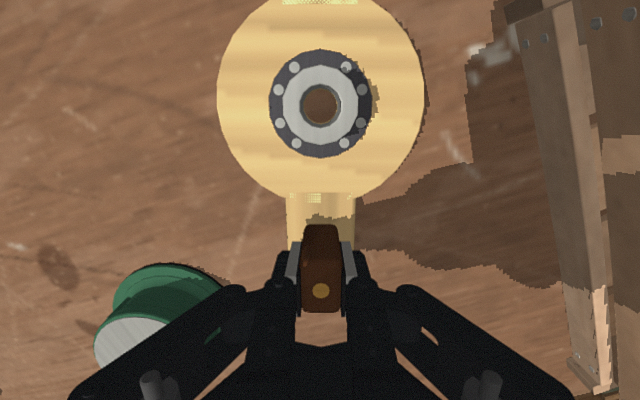

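The dark grip sits squarely between the pads and the bore shows at (320,104). Lifting.

Call:
apply_moves --pt "10 0 0 -20 0 0 0" --pt "10 0 0 -35 0 0 0" --pt "10 0 0 -45 0 0 0" --pt "10 0 0 -45 0 0 0" --pt "10 0 0 -45 0 0 0" --pt "10 0 0 -40 0 0 0"

```text
clock: 23.1
tcp_pos: [552.2, 291.8, 420.5]
orientation: [[-0.957, 0.289, -0.02], [0.29, 0.957, -0.01], [0.016, -0.015, -1.0]]
contact_force: [0.9, -0.7, -3.0]
opening: 18.3
```

```bash
cat > plate.py <<'E'
from h import *
def st():
    s=read_state(); T=np.eye(4);T[:3,:3]=s['orientation'];T[:3,3]=s['tcp_pos'];return T,s
E
python3 - <<'E'
from plate import *
T,s=st();print(s['clock'],T.round(3),s['contact_force'],s['ft_torque'],s['opening'])
p=snap('wrist','w18')
c=cloud(p)
# fit plane to plate top surface in tool frame
Q=np.array([np.r_[x,1] for x in c[20:190:3,215:425:3].reshape(-1,3) if np.isfinite(x).all()])@np.linalg.inv(T).T
print(np.percentile(Q[:,2],[5,25,50,75,95]))
md=np.median(Q[:,2]); 
for _ in range(3):
    k=abs(Q[:,2]-md)<15
k=abs(Q[:,2]-(155+26))<12
A=np.c_[Q[k][:,:2],np.ones(k.sum())];co,*_=np.linalg.lstsq(A,Q[k][:,2],rcond=None)
r=Q[k][:,2]-A@co; kk=abs(r)<2.5; co,*_=np.linalg.lstsq(A[kk],Q[k][kk][:,2],rcond=None);print('plane in tool',co,kk.sum())
E
```

```text
23.1 [[-9.57000e-01  2.89000e-01 -2.00000e-02  5.52160e+02]
 [ 2.90000e-01  9.57000e-01 -1.00000e-02  2.91751e+02]
 [ 1.60000e-02 -1.50000e-02 -1.00000e+00  4.20481e+02]
 [ 0.00000e+00  0.00000e+00  0.00000e+00  1.00000e+00]] [ 0.89899449 -0.6804026  -2.9521215 ] [-0.02998019 -0.34355147  0.02495645] 18.342193588419185
[158.5952775  183.33649644 184.33576403 185.11891502 421.43646193]
plane in tool [-3.09964551e-04  1.90387554e-03  1.84241648e+02] 2699
```

View pics/w18.png

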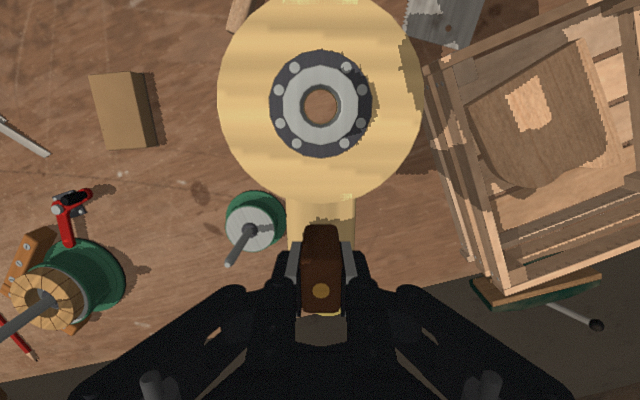

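The plate hangs square to the tool (within 0.002 rad), so a vertical tool means a level plate. Locating the bore in the tool frame and planning the travel.

```bash
python3 - <<'E'
from plate import *
p=capture('wrist'); T,s=st()
c=cloud(p); ok=np.isfinite(c).all(-1); Q=np.full(c.shape,np.nan); Q[ok]=(c[ok]-T[:3,3])@T[:3,:3]
m=(abs(Q[...,2]-158)<5); m[:,:260]=0;m[:,380:]=0;m[180:]=0
q=Q[m]; print(m.sum(),q.mean(0), cv2.minEnclosingCircle(q[:,:2].astype(np.float32)))
# hough on image for bore
g=cv2.cvtColor(p['image'],cv2.COLOR_RGB2GRAY)
ci=cv2.HoughCircles(g[40:170,240:400],cv2.HOUGH_GRADIENT,1,30,param1=100,param2=20,minRadius=14,maxRadius=45);print(ci)
for u,v in((320.5,105),):
    x=w(p,u,v,d=None,z=(T@[80,0,158,1])[2]); print((x-T[:3,3])@T[:3,:3])
print(s['tcp_pos'],s['orientation'][:,2])
a=1.277
bx=80;tgt=np.array([600.5,-139.5])-down(a)[:2,0]*bx; print(tgt)
rows([*tgt,432],down(a),12,10)
E
```

```text
3521 [ 82.3625861   -1.40990375 156.22472143] ((81.92829895019531, -1.5227078199386597), 17.137907028198242)
[[[78.5 64.5 40. ]]]
[ 82.35944378  -1.26093229 158.01855709]
[554.20423698 292.63306308 427.2645256 ] [-0.00620026 -0.00437314 -0.99997122]
[ 677.07211239 -162.66703701]
[[10,-21.0,-33.5,-0.5,-0.0,-0.0,0.0],[10,-20.5,-33.0,-0.0,-0.001,-0.001,0.0],[10,-21.0,-33.5,-0.5,-0.0,-0.0,0.0],[10,-20.5,-33.5,-0.0,-0.001,-0.001,0.0],[10,-21.0,-33.5,-0.5,-0.0,0.0,0.0],[10,-20.5,-33.0,-0.5,-0.001,-0.0,0.0],[10,-21.0,-33.5,-0.0,-0.0,-0.001,0.0],[10,-21.0,-33.5,-0.5,-0.001,-0.0,0.0]]
[[10,-20.5,-33.0,-0.5,-0.0,-0.001,0.0],[10,-21.0,-33.5,-0.0,-0.001,0.0,0.0],[10,-20.5,-33.5,-0.5,-0.0,-0.0,0.0],[10,-21.0,-33.0,-0.5,-0.001,-0.001,0.0]]
```

Call:
apply_moves --pt "10 -10 -16 0 0 0 0" --pt "10 -20 -32 0 0 0 0" --pt "10 -21 -33.5 0 0 0 0" --pt "10 -21 -33.5 0 0 0 0" --pt "10 -21 -33.5 0 0 0 0" --pt "10 -21 -33.5 0 0 0 0" --pt "10 -21 -33.5 0 0 0 0" --pt "10 -21 -33.5 0 0 0 0"

```text
clock: 24.0
tcp_pos: [630.1, 5.1, 410.5]
orientation: [[-0.96, 0.279, -0.022], [0.279, 0.96, -0.003], [0.021, -0.009, -1.0]]
contact_force: [1.4, -0.4, -3.6]
opening: 18.6
```

```bash
python3 - <<'E'
from plate import *
T,s=st();print(s['clock'],s['tcp_pos'],s['orientation'][:,2],s['opening'])
a=1.277
tgt=np.array([600.5,-139.5])-(down(a)@[82,-1.4,0])[:2]; print(tgt)
rows([*tgt,432],down(a),6,10)
E
```

```text
24.0 [630.12682059   5.13558543 410.49057256] [-0.02236667 -0.00257554 -0.99974652] 18.603762434477517
[ 679.39183835 -161.90620097]
[[10,-15.5,-24.5,-3.5,-0.001,-0.003,0.002],[10,-15.5,-24.5,-4.0,-0.002,-0.004,0.002],[10,-16.0,-24.5,-3.5,-0.001,-0.003,0.001],[10,-15.5,-24.0,-3.5,-0.002,-0.004,0.002],[10,-16.0,-24.5,-4.0,-0.001,-0.003,0.002],[10,-16.0,-24.5,-3.5,-0.002,-0.004,0.002]]
```

Call:
apply_moves --pt "10 -12 -20 -12 -0.002 -0.008 0.002" --pt "10 -15.5 -24.5 -6 -0.002 -0.006 0.002" --pt "10 -16 -24.5 -6 -0.002 -0.006 0.002" --pt "10 -15.5 -24 -6 -0.002 -0.006 0.002" --pt "10 -16 -24.5 -5 -0.002 -0.006 0.002" --pt "10 0 0 -2 0 -0.002 0"

```text
clock: 24.6
tcp_pos: [667.8, -140.3, 428.3]
orientation: [[-0.955, 0.296, -0.007], [0.296, 0.955, 0.0], [0.007, -0.002, -1.0]]
contact_force: [-0.1, 0.6, -2.7]
opening: 19.1
```

```bash
python3 - <<'E'
from plate import *
T,s=st();print(s['clock'],s['tcp_pos'],s['orientation'][:,2],s['opening'])
p=snap('wrist','w19');T,s=st();print(s['tcp_pos'],s['orientation'][:,2])
print([(np.round(a['at'],1),round(a['conf'],2)) for a in spot_point('rod_top',p)])
print('rod px',proj(p,[[600.5,-139.5,200],[600.5,-139.5,60]]))
a=1.277
tgt=np.array([600.5,-139.5])-(down(a)@[82,-1.4,0])[:2]
rows([*tgt,428],down(a),2,10)
E
```

```text
24.6 [ 667.8380109  -140.33100999  428.25533313] [-7.45739146e-03  1.66786850e-04 -9.99972179e-01] 19.058975955925302
[ 667.42504367 -138.64438269  427.71750377] [-0.0092352   0.0027274  -0.99995364]
[]
rod px [[294.86911943 134.55108107]
 [305.56057225 124.56482372]]
[[10,-9.5,-10.0,-0.0,0.0,-0.005,-0.002],[10,-9.5,-10.0,-0.5,0.001,-0.005,-0.003]]
```

View pics/w19.png

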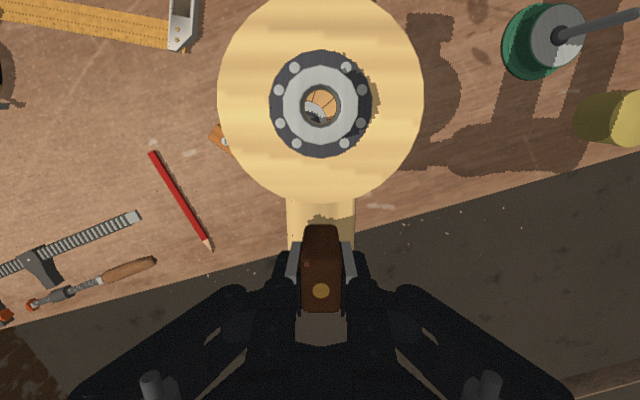

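Call:
apply_moves --pt "10 -9.5 -10 0 0 -0.006 -0.002" --pt "10 -9.5 -10 -1.5 0 -0.006 -0.002" --pt "10 0 0 -1.5 0 -0.002 0"

```text
clock: 25.0
tcp_pos: [679.9, -161.2, 426.8]
orientation: [[-0.958, 0.287, -0.0], [0.287, 0.958, 0.001], [0.001, 0.001, -1.0]]
contact_force: [-0.3, 0.7, -2.7]
opening: 18.6
```

```bash
cat >> plate.py <<'E'
def look(name,rod=(600.5,-139.5)):
    p=snap('wrist',name);T,s=st();print(s['clock'],s['tcp_pos'],'z',s['orientation'][:,2],'F',s['contact_force'],s['opening'])
    cv2.imwrite('pics/'+name+'c.png',cv2.resize(p['image'][30:180,240:400,::-1],None,fx=4,fy=4,interpolation=cv2.INTER_CUBIC))
    b=(T@[82,-1.4,198,1])[:3]; print('bore under',b,'err to rod',np.array(rod)-b[:2])
    # expected pixels: bore axis at rod top, rod top estimated
    ax=b+T[:3,2]*(b[2]-200)
    print('px axis@200',proj(p,[ax]),'rod est',proj(p,[[*rod,200]]))
    return p,T,s
def fix(rod,z,n,a=1.277):
    tgt=np.array(rod)-(down(a)@[82,-1.4,0])[:2]; return rows([*tgt,z],down(a),n,10)
E
python3 - <<'E'
from plate import *
look('w20'); fix((600.5,-139.5),428,1)
E
```

```text
25.05 [ 679.68768825 -160.46720098  427.05140175] z [-4.87748671e-04  2.46127375e-03 -9.99996852e-01] F [ 0.43376992  0.36940857 -2.58632511] 18.792574021673996
bore under [ 600.64164832 -137.77777002  229.14517827] err to rod [-0.14164832 -1.72222998]
px axis@200 [[320.97343521 104.83164462]] rod est [[318.34767691 105.45011302]]
[[10,-0.0,-1.5,-1.0,0.002,-0.001,0.003]]
```

View pics/w20c.png

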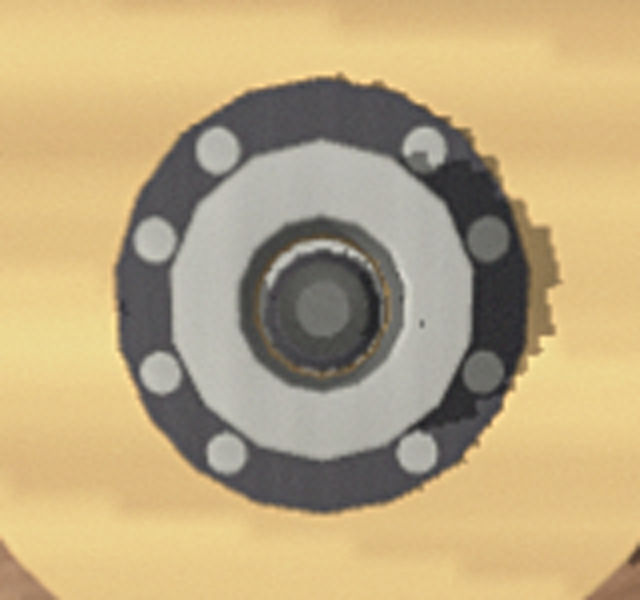

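Through the bore the rod top appears at crop (323,308), concentric with the bore's lower edge (326,307), so it is aligned within about 1 mm. Lowering slowly.

Call:
apply_moves --pt "10 -0.5 -0.5 10 0.001 -0.002 0" --pt "10 0 0 10 0.001 -0.002 0"

```text
clock: 25.25
tcp_pos: [680.7, -160.6, 408.2]
orientation: [[-0.958, 0.286, 0.007], [0.286, 0.958, -0.002], [-0.007, 0.001, -1.0]]
contact_force: [-0.2, 0.4, -3.0]
opening: 18.5
```

```bash
python3 - <<'E'
from plate import *
look('w21',(600.5,-138.5)); fix((600.5,-138.5),400,1)
E
```

```text
25.3 [ 680.24129601 -160.27359866  405.80007153] z [ 3.80780722e-03 -3.56352252e-04 -9.99992687e-01] F [-0.41571058  0.04329615 -3.92997676] 18.635445146178647
bore under [ 602.02783503 -138.20790922  207.49293632] err to rod [-1.52783503 -0.29209078]
px axis@200 [[319.92353274 103.36827221]] rod est [[318.71650429 100.90905804]]
[[10,0.5,-1.0,6.0,0.001,0.004,0.003]]
```

View pics/w21c.png

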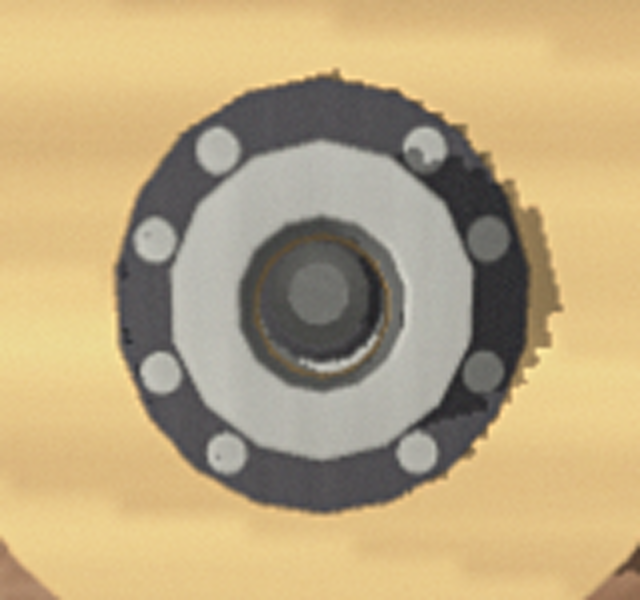

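Rod top is 2 mm off toward tool +x (crop (318,293) against bore edge (323,306)). Correcting while lowering.

Call:
apply_moves --pt "10 2 -0.8 6 0.001 0.003 0"

```text
clock: 25.4
tcp_pos: [678.2, -160.1, 399.6]
orientation: [[-0.958, 0.286, 0.001], [0.286, 0.958, -0.0], [-0.001, -0.0, -1.0]]
contact_force: [0.3, 0.7, -2.3]
opening: 19.1
```

```bash
python3 - <<'E'
from plate import *
look('w22',(600.5,-138.5)); fix((600.5,-138.5),395,1)
E
```

```text
25.45 [ 677.2715828  -159.90854712  397.08786964] z [-3.35339086e-03  7.75433707e-04 -9.99994077e-01] F [-1.06660082  0.67197821 -4.50834624] 18.493757214960848
bore under [ 597.62957618 -137.6563589   199.37102438] err to rod [ 2.87042382 -0.8436411 ]
px axis@200 [[319.40706235 102.0422787 ]] rod est [[319.43729498 107.48925142]]
[[10,-2.5,-0.5,2.0,-0.0,-0.003,0.004]]
```

View pics/w22c.png

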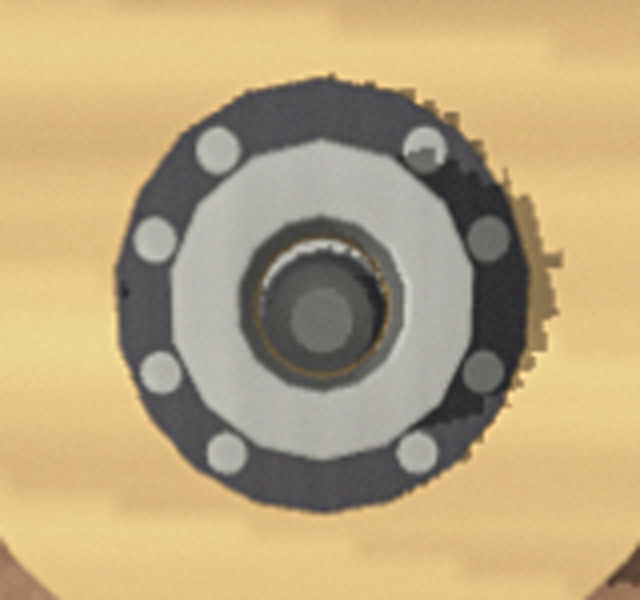

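Rod top now 2 mm to the other side; both views agree on a rod position of (599.7,-138.3). Using that.

Call:
apply_moves --pt "10 -1.8 0 3 0 -0.002 0.002" --pt "10 0 0 1 0 0 0"

```text
clock: 25.65
tcp_pos: [678.6, -160.0, 391.7]
orientation: [[-0.958, 0.288, -0.003], [0.288, 0.958, 0.001], [0.003, -0.0, -1.0]]
contact_force: [0.4, -0.1, -1.7]
opening: 18.3
```

```bash
python3 - <<'E'
from plate import *
look('w23',(599.7,-138.3)); fix((599.7,-138.3),390,1)
E
```

```text
25.7 [ 678.68909481 -160.05269691  391.92395579] z [-2.64871929e-03  6.54492309e-04 -9.99996278e-01] F [ 0.53748957  0.26800495 -3.34323393] 18.482413871963136
bore under [ 599.22650101 -137.68172992  194.1483354 ] err to rod [ 0.47349899 -0.61827008]
px axis@200 [[319.52674428 105.41960621]] rod est [[318.69920203 106.59069638]]
[[10,-0.0,-0.5,2.0,-0.0,-0.003,0.002]]
```

View pics/w23c.png

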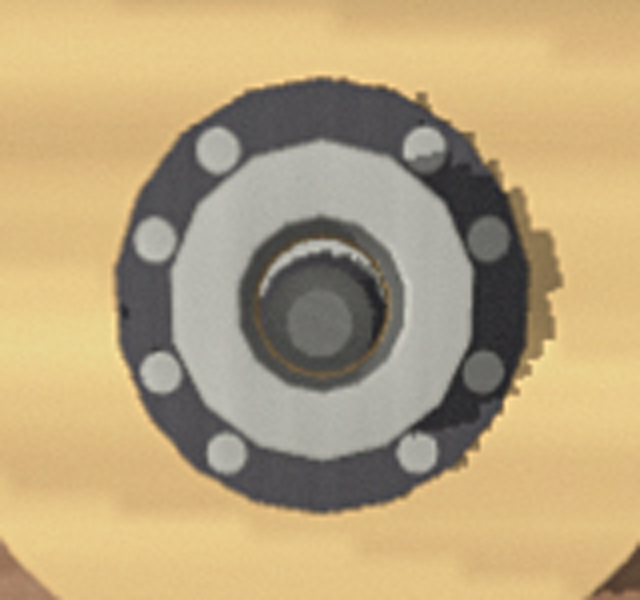

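Call:
apply_moves --pt "10 -2 -0.5 2 0 -0.002 0" --pt "10 0 0 1 0 0 0" --pt "10 0 0 1 0 0 0"

```text
clock: 26.0
tcp_pos: [680.9, -161.3, 388.8]
orientation: [[-0.958, 0.288, 0.001], [0.288, 0.958, -0.0], [-0.001, -0.0, -1.0]]
contact_force: [0.1, -0.2, -1.9]
opening: 18.9
```

```bash
python3 - <<'E'
from plate import *
look('w24',(600.5,-138.5)); fix((600.5,-138.5),385,1)
E
```

```text
26.05 [ 680.84398659 -161.27158626  388.49364839] z [ 6.72045224e-04 -3.41832483e-04 -9.99999716e-01] F [-0.33942748 -0.2436376  -3.5879178 ] 18.365211810389923
bore under [ 602.03934156 -139.0952977   190.43305123] err to rod [-1.53934156  0.5952977 ]
px axis@200 [[319.50357816 104.89506832]] rod est [[319.73317405 101.69828487]]
[[10,1.5,-0.0,3.5,-0.0,0.001,0.002]]
```

View pics/w24c.png

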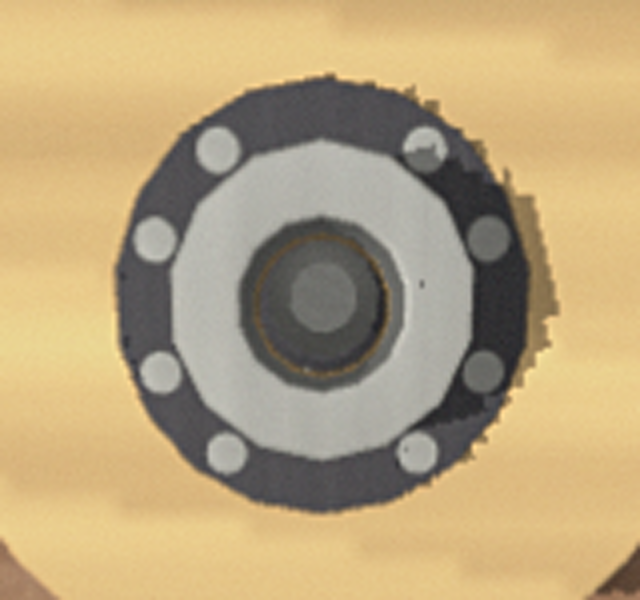

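Now within 1 mm and the rod tip is inside the bore. Continuing down with small corrections.

Call:
apply_moves --pt "10 0.8 0 4 0 0.001 0" --pt "10 0 0 5 0 0 0" --pt "10 0 0 5 0 0 0"

```text
clock: 26.35
tcp_pos: [680.3, -161.2, 374.9]
orientation: [[-0.958, 0.288, 0.002], [0.288, 0.958, -0.001], [-0.002, -0.0, -1.0]]
contact_force: [0.6, -0.2, -2.6]
opening: 18.8
```

```bash
python3 - <<'E'
from plate import *
look('w25',(601.1,-138.8)); fix((601.1,-138.8),350,3)
E
```

```text
26.4 [ 679.99690789 -161.06615797  373.47523132] z [-1.05641322e-05 -1.46089634e-04 -9.99999989e-01] F [-0.12213364  0.96881455 -4.32223953] 18.643628498514254
bore under [ 601.05830664 -138.84677021  175.47281709] err to rod [0.04169336 0.04677021]
px axis@200 [[319.46210189 103.38052088]] rod est [[319.57078257 103.43873239]]
[[10,-0.0,-0.0,8.0,-0.0,0.0,0.001],[10,-0.0,-0.0,7.5,-0.0,0.0,0.0],[10,-0.0,-0.0,8.0,-0.0,0.0,0.001]]
```

View pics/w25c.png

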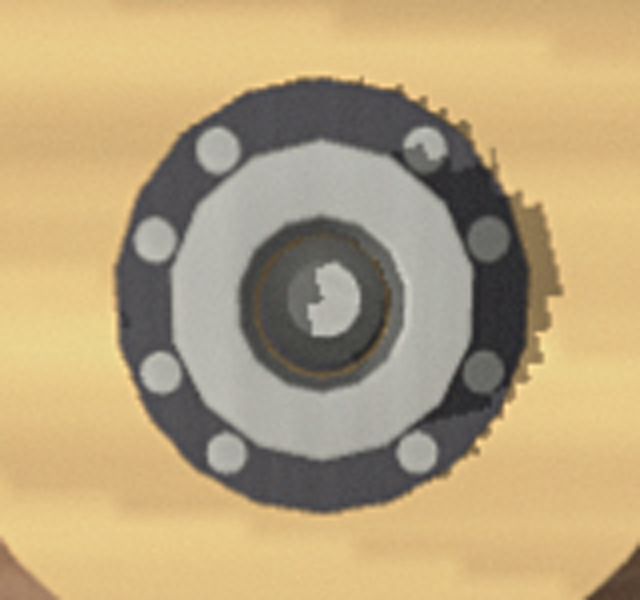

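The plate is on the rod (rod tip centred in the bore, no side force). Lowering steadily.

Call:
apply_moves --pt "10 0 0 7 0 0 0" --pt "10 0 0 8 0 0 0" --pt "10 0 0 8 0 0 0"

```text
clock: 26.7
tcp_pos: [680.2, -161.1, 349.5]
orientation: [[-0.958, 0.288, 0.002], [0.288, 0.958, -0.001], [-0.002, -0.0, -1.0]]
contact_force: [-0.1, 0.0, -2.1]
opening: 18.9
```

```bash
python3 - <<'E'
from plate import *
look('w26',(601.1,-138.8)); fix((601.1,-138.8),320,3)
E
```

```text
26.75 [ 679.63415569 -160.94218966  347.20739145] z [-1.67266236e-03  3.72228583e-04 -9.99998532e-01] F [-1.03901034 -0.05298592 -3.99356188] 18.47827725701937
bore under [ 600.36556985 -138.62377219  149.34799809] err to rod [ 0.73443015 -0.17622781]
px axis@200 [[319.26787835 101.36476456]] rod est [[319.36053269 103.09906418]]
[[10,-0.0,-0.0,9.0,-0.0,-0.001,0.001],[10,-0.5,-0.0,9.0,-0.0,-0.0,0.0],[10,0.0,-0.0,9.0,-0.0,-0.001,0.001]]
```

Call:
apply_moves --pt "10 -0.3 0 8 0 -0.001 0" --pt "10 0 0 8 0 0 0" --pt "10 0 0 8 0 0 0"

```text
clock: 27.05
tcp_pos: [680.2, -161.1, 321.7]
orientation: [[-0.958, 0.288, 0.0], [0.288, 0.958, -0.0], [-0.0, -0.0, -1.0]]
contact_force: [0.4, -0.4, -3.4]
opening: 18.5
```

```bash
python3 - <<'E'
from plate import *
look('w27',(601.1,-138.8)); fix((601.1,-138.8),290,3)
E
```

```text
27.1 [ 679.49378708 -160.93186091  319.47609685] z [-2.75369464e-03  8.16220840e-04 -9.99995875e-01] F [-0.40169564 -0.10965204 -2.82599517] 18.586715619480664
bore under [ 600.01379546 -138.51697574  121.71244029] err to rod [ 1.08620454 -0.28302426]
px axis@200 [[318.80922487  99.58022274]] rod est [[318.94684889 102.61810655]]
[[10,-0.0,-0.0,10.0,-0.0,-0.001,0.001],[10,-0.5,-0.0,9.5,-0.0,-0.001,0.0],[10,-0.0,-0.0,10.0,-0.0,-0.001,0.001]]
```

Underside at about 122 mm, about 42 mm to go.

Call:
apply_moves --pt "10 -0.4 0 8 0 -0.001 0" --pt "10 0 0 8 0 -0.001 0" --pt "10 0 0 7 0 0 0"

```text
clock: 27.4
tcp_pos: [680.3, -161.2, 295.5]
orientation: [[-0.958, 0.288, 0.001], [0.288, 0.958, -0.0], [-0.001, -0.0, -1.0]]
contact_force: [-0.2, -0.2, -2.9]
opening: 18.6
```

Call:
apply_moves --pt "10 0 0 5 0 0 0" --pt "10 0 0 3 0 0 0"

```text
clock: 27.6
tcp_pos: [679.9, -161.0, 285.5]
orientation: [[-0.958, 0.288, -0.001], [0.288, 0.958, 0.0], [0.001, 0.0, -1.0]]
contact_force: [-0.9, 0.1, -3.8]
opening: 18.8
```

```bash
python3 - <<'E'
from plate import *
look('w28',(601.1,-138.8)); fix((601.1,-138.8),278,1)
p=snap('scene','s28');cv2.imwrite('pics/s28c.png',cv2.resize(p['image'][150:300,260:460,::-1],None,fx=4,fy=4))
E
```

```text
27.65 [ 679.68523241 -160.99041354  284.93223611] z [-1.85653927e-03  6.23456214e-04 -9.99998082e-01] F [-0.39221636  0.04079002 -3.49856353] 18.650533495071475
bore under [ 600.38278157 -138.61336806   87.09303593] err to rod [ 0.71721843 -0.18663194]
px axis@200 [[317.63144018  98.56418641]] rod est [[317.82546012 101.46574456]]
[[10,-0.5,-0.0,7.0,0.0,-0.002,0.002]]
```

View pics/s28c.png

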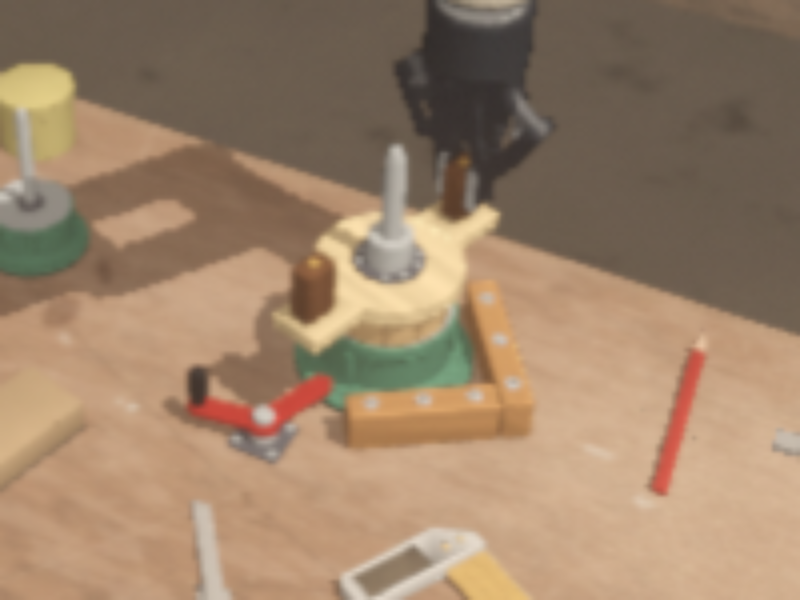

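The plate is a few mm above the ring, rod through the bush. Easing it down until the force shows contact.

Call:
apply_moves --pt "10 -0.3 0 3 0 -0.001 0" --pt "10 0 0 2 0 0 0"

```text
clock: 27.9
tcp_pos: [680.5, -161.3, 281.3]
orientation: [[-0.958, 0.288, 0.001], [0.288, 0.958, -0.0], [-0.001, -0.0, -1.0]]
contact_force: [0.4, 1.4, -2.6]
opening: 18.4
```

Call:
apply_moves --pt "10 0 0 2.5 0 0 0"

```text
clock: 28.0
tcp_pos: [680.7, -161.4, 279.4]
orientation: [[-0.958, 0.288, 0.002], [0.288, 0.958, -0.001], [-0.002, -0.0, -1.0]]
contact_force: [-3.5, 0.6, 9.9]
opening: 18.5
```

Call:
apply_moves --pt "10 0 0 2 0 0 0"

```text
clock: 28.1
tcp_pos: [680.9, -161.4, 279.4]
orientation: [[-0.958, 0.288, 0.001], [0.288, 0.958, -0.0], [-0.001, -0.0, -1.0]]
contact_force: [-6.5, 2.1, 9.9]
opening: 18.7
```

Contact at underside about 81 mm. Opening, then straight up.

Call:
apply_moves --pt "10 0 0 0 0 0 0" --pt "30 0 0 0 0 0 0" --pt "55 0 0 0 0 0 0" --pt "55 0 0 -15 0 0 0" --pt "55 0 0 -40 0 0 0" --pt "55 0 0 -45 0 0 0" --pt "55 0 0 -45 0 0 0" --pt "55 0 0 -20 0 0 0"

```text
clock: 28.9
tcp_pos: [680.2, -161.2, 451.0]
orientation: [[-0.958, 0.288, -0.002], [0.288, 0.958, 0.001], [0.002, 0.0, -1.0]]
contact_force: [1.6, -0.8, -0.1]
opening: 54.7
```

```bash
python3 - <<'E'
from plate import *
T,s=st();print(s['clock'],s['tcp_pos'],s['contact_force'])
p=snap('wrist','w30')
p=snap('scene','s30');cv2.imwrite('pics/s30c.png',cv2.resize(p['image'][150:300,260:460,::-1],None,fx=4,fy=4))
E
```

```text
28.9 [ 680.23660407 -161.21201905  450.98838013] [ 1.58843063 -0.76104481 -0.09458582]
```

View pics/s30c.png

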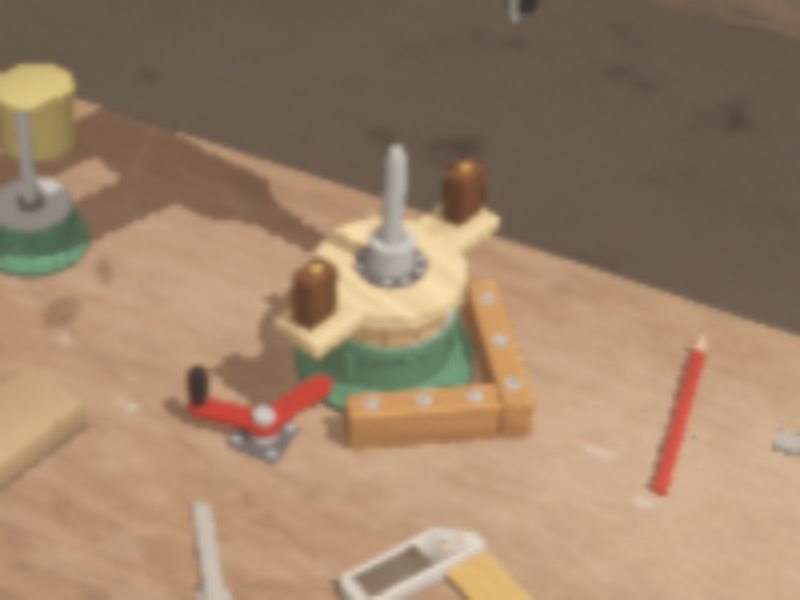

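View pics/w30.png

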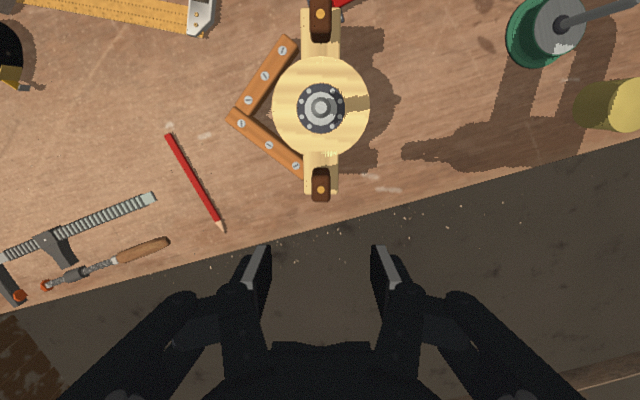

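The plate lies on the ring and everything is released. Final numeric check of plate level and height, and of rod against rails, from this one close picture.

```bash
python3 - <<'E'
from plate import *
from scipy.optimize import least_squares
p=capture('wrist'); c=cloud(p); f=np.isfinite(c).all(-1)
m=f&(abs(c[...,2]-95)<8)&(np.hypot(c[...,0]-600.5,c[...,1]+139)<53)&(np.hypot(c[...,0]-600.5,c[...,1]+139)>25);Q=c[m]
A=np.c_[Q[:,:2]-[600.5,-139],np.ones(len(Q))];co=np.linalg.lstsq(A,Q[:,2],rcond=None)[0];print('plate top plane',co,len(Q),'underside',co[2]-14)
m=f&(abs(c[...,2]-120.5)<6)&(np.hypot(c[...,0]-600.5,c[...,1]+139)<22);Q=c[m];print('bush',cv2.minEnclosingCircle(Q[:,:2].astype(np.float32)),np.median(Q[:,2]))
hsv=cv2.cvtColor(p['image'],cv2.COLOR_RGB2HSV)
m=f&(abs(c[...,2]-36)<4)&(c[...,1]<-115)&(c[...,1]>-280)&(c[...,0]>500)&(c[...,0]<710);P=c[m][:,:2]
def res(v):
    h=v[:2];t=v[2]
    a=(P-h)@[np.cos(t+np.pi/4),np.sin(t+np.pi/4)]-80
    b=(P-h)@[np.cos(t-np.pi/4),np.sin(t-np.pi/4)]-80
    return np.where(abs(a)<abs(b),a,b)
r=least_squares(res,[599,-138,-1.755],loss='soft_l1',f_scale=4);print('home',r.x,len(P),np.sqrt(np.mean(r.fun**2)))
m=f&(c[...,2]>150)&(np.hypot(c[...,0]-600.5,c[...,1]+139)<15);print('rod',c[m].mean(0),m.sum())
for n,q in (('scene',capture('scene')),('top',capture('top'))):
    for t in('wax_tin','sanding_block','pencil','press_foot'): print(n,t,[(np.round(a['at']),round(a['conf'],2)) for a in spot_point(t,q)][:2])
E
```

```text
plate top plane [ 4.75741055e-03 -4.28262727e-04  9.52110175e+01] 5806 underside 81.2110175179266
bush ((602.6685791015625, -139.0244598388672), 17.00751495361328) 121.03568831279955
home [ 603.24734629 -139.12903246   -1.76860527] 3312 6.629872806212555
rod [ 601.78905036 -138.57416215  197.54236472] 327
scene wax_tin [(array([709., 249.,  -1.]), 0.73)]
scene sanding_block [(array([398.,  62.,   7.]), 0.65)]
scene pencil [(array([ 657., -351.,   -3.]), 0.63)]
scene press_foot [(array([ 602., -139.,   -3.]), 0.83)]
top wax_tin [(array([710., 250.,  -4.]), 0.74)]
top sanding_block [(array([391.,  56.,  -2.]), 0.89)]
top pencil [(array([ 655., -354.,    4.]), 0.57)]
top press_foot [(array([591., 175.,  -1.]), 0.83)]
```

```bash
python3 -c "
from station import *
print(job_done())"
```

```text
the job is handed in; nothing more can be done
None
```

I walked the press into the vee, turned the catch over the foot, and lowered the plate down the rod onto the ring. I handed the job in at about 29 s of the 72 s. The hand-in gives no verdict, so the figures below are my own measurements.

**Walk:** I rocked the press right, left, right, then left again into the rails, gripping it by the rod. It was then lowered flat and released.

**Last checks:**
- **Press position:** in the last close picture the guide bush is 0.6 mm from the home fitted to the rails, and the rod about 1.6 mm. An earlier, poorer fit of the foot outline in the overhead picture put it about 3 mm off. All are inside the 7 mm limit.
- **Press uprightness:** I did not measure the tilt separately.
- **Plate:** it lies level within 0.005 rad, underside 81 mm up. It was held all the way down and released only after the force showed it resting on the ring.
- **Catch:** the nose points at the press axis within 0.01 rad, which is its stop, and the force confirmed contact. The turn I estimated from the grip was smaller, about 1.7 to 1.8 rad, but still above 1.68.
- **Ring:** it showed no shift against the rod after docking. The plate then hid it, so I could not measure it again.
- **Other items:** the tin, block and pencil are where they were, within recognition error, and the gripper touches nothing.

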